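# Load the rocker and set its speed knob

## Task

Lay the amber dropper bottle that stands at the rocker's left on its side on the two rails of the rocker's cradle, with its foot fully home against the low end plate and its black bulb at the high end, and let go of it. Then turn the rocker's speed knob until the white line on it points at the raised tab of the ring round it; leave the ring, the other things on the bench and the rocker as they are.

Things in the scene. Friction and masses are not known exactly. Their poses are not given: they have to be found in the camera images.
- dropper_bottle: The task's loose bottle, at the left of the rocker: amber glass, cylindrical body 33 mm in diameter and 70 mm high, above it a collar 24 mm in diameter up to 77 mm and a black rubber bulb 13 mm thick up to 102 mm; about 70 g. Starts upright. Origin at the centre of its foot, z towards the bulb.
- rocker: Fixed bench rocker, white housing 190 (x) x 300 (y) x 36 mm high. Origin: centre of its underside; x to its rear, y to its left seen from its front. The left half carries the cradle; the right half a console with the knob, turned 45 deg to the rocker's right, its panel (about 90 x 100 mm) sloping 30 deg, rising to 87 mm.
- knob_foot (a point): Point on the knob's axis at the panel's surface, at (-10, -68, 61) mm in the rocker's frame. z: the panel's outward normal, along the knob's axis ((-0.354, -0.354, 0.866) in the rocker's frame); x up the panel's slope; y level.
- cradle: Fixed cradle, 20 deg slope: two steel rails (7 mm thick, 92 mm long, centres 18 mm apart and 18 mm below the origin) from the low end plate by the panel (46 mm wide, face at x = 0, up to z = 10 mm) to a lower far plate; deck 32 mm below. Origin: place of the foot's centre when the bottle lies home; x up the slope along the rails, to the rocker's left; at (0, 30, 88) mm in the rocker's frame.
- speed_knob (a joint): Knob angle, rad, 0 to 5.236, growing clockwise facing the panel, 0 = white line at 7 o'clock (12 is up the slope); stiff (0.08 N m), stays where left. Black round ribbed knob: grip part 36 mm in diameter, 8 to 38 mm above the panel, on a 48 mm skirt 7 mm high; may be gripped at any angle. White line over top, side and skirt. Set when equal to index_ring.
- index_ring (a joint): Ring angle, rad, same zero and sense as speed_knob. Stiff bare metal ring 70 mm in diameter, 4 mm high, flat on the panel round the knob, with one raised tab (11 x 5 mm, up to 7.5 mm above the panel). Already set, do not turn it. Lies 1.7 to 3.0 rad clockwise from the knob's starting value.
- knob_line (a point): Outer end of the knob's white line, 25.5 mm from the knob's axis, 5 mm above the panel. z is the panel's outward normal.
- index_tab (a point): Inner end of the ring's raised tab, 25.5 mm from the knob's axis, 5 mm above the panel. The knob is set when knob_line is at this point.
- beaker: Bystander: clear beaker, 55 mm in diameter, 70 mm high, behind the cup at the right. Origin under its centre.
- cup: Bystander: sample cup, 55 mm in diameter, 55 mm high, right of the rocker. Origin under its centre.
- stopper: Bystander: rubber stopper, 33 mm in diameter, 27 mm high, near the bench's front edge. Origin under its centre.
Things that resemble listed ones, but are neither listed nor needed, are in the scene too. Leave any purple, red or turquoise look-alike of the dropper_bottle alone.

How it is judged:
By the outcome, as a careful person would: the job done as asked, in the order asked, and still so for the second after the job is handed in, with the robot touching nothing.
It also fails if it takes over 64 s, if anything falls off the work surface, if the arm or the gripper's body presses on something with over 40 N, if the wrist force passes 120 N, or if a joint passes its speed limit or range.

## Robot

A 6-joint arm with a two-finger parallel gripper is mounted at the origin on a cart in front of the work surface, level with it; the furniture and walls round the work are solid. World frame = base frame: x ahead of the robot, y to its left, z up, the work surface at z = 0. Lengths are in m, angles in degrees, forces in N, time in s.
With the tool pointing down it reaches from about 0.35 to 0.875 m from the base axis. Payload 4.2 kg.
Tool frame: the origin (TCP) lies on the mounting face of the last link; the fingertips stand 182 mm ahead of it and the grasp point (between the pads) lies 164 mm ahead of it (r.tcp_to_grasp is the distance from the TCP to the grasp point, in m); z points along the fingers, y is the line along which they close (so a half turn about z gives the same grasp; the last joint's range is limited). The gripper opens to 87 mm and grips with 3 to 60 N. Pads are 19 mm wide; open, the fingers measure 117 mm over their backs; the gripper's body (75 mm by 190 mm) begins 51 mm behind the grasp point.
Start: joints at [83.228, 22.042, 0.453, 0, -68.411, -14.817], TCP at [0.23, 0.581, 0.405] pointing down, gripper open.
Joint ranges: [-179.83, 179.83], [-69.29, 118.12], [-61.27, 80.66], [-181.25, 117.63], [-171.15, -9.14], [-177.46, 177.46]. Speed limits (degrees/s): [159.86, 159.86, 180, 180, 180, 180].

## Interface

Orientations are given as a 3x3 rotation matrix whose columns are the frame's x, y, z axes.
In Python, from station import sense, eyes, r gives the robot as it stands.
- The arm moves only by the tool jog_arm, never from a script. Its argument "increments" is a list of rows, each a list of 4 numbers: the shift along the tool's x, y, z normalised to -1 to 1, where 1 is 0.02 m, then the turn about the tool's z normalised to -1 to 1, where 1 is 0.08 rad. A call has 1 to 10 rows; each row shifts and turns the commanded pose from where the row before left it, along the tool's axes as they then stand; what a row does not reach is not made up. A row lasts 1/10 s, in which the tool goes at most 50 mm and 8.59 degrees, less where a joint would pass 70% of its speed; a pose out of reach is approached as far as the arm can. A call with a number of a shift or a turn outside -1 to 1 is refused whole. A call with a gripper value outside its range is refused whole. "grip" is the finger opening in mm, from 0 to 87, set as the call begins (left out, the last holds). The fingers move at their own pace and stop on an object; the grip force is fixed at half the most. Time passes only in rows, so rows that do not move let the fingers close. It gives the time, the measured TCP pose, the force, the opening and the grip force at its end, in the units of the state.
- sense(): the state, without advancing time (a new reading comes with each control period).
- eyes.capture(name): name is "scene" or "side" or "wrist"; returns the picture (420x560x3 uint8, blue, green, red); there is no depth.
- eyes.get_calibration(name): a dict with "camera_matrix" (3x3 intrinsics, pixels), "k1" (the pictures are not rectified: a ray, as slopes to the right and down, at radius r is drawn at 1 + k1 r^2 times it, then the intrinsics apply), "R" (3x3) and "t" (3): a world point X has camera coordinates R X + t; the wrist camera has in their place "T_tool_cam" (4x4, takes a point from camera to tool coordinates, whose origin is the TCP and whose axes are the flange's). Camera axes: x right, y down, z forward; pixel columns grow to the right and rows downward; lengths in m; the calibration is good to about 2 mm. A picture is of the moment at which its call begins: read the wrist's pose just before it. get_calibration takes no time and is no camera call.
- r.finish_job(): hands the job in; it is judged then, once.
Trained networks look in the newest picture that a camera, given by its name, has taken for a name from the list of things; names that differ only in an ending like _2 or _b are one class to them, and where a whole thing is asked for, a point or a joint stands for the part that bears it (a point fixed in the world has none). Each returns a list of dicts, best first, with "conf" (0 to 1); they miss things now and then, are a little off and sometimes report something else, mostly with a low value. They report only what shows in the picture. A call takes as long as a camera call. They do not tell look-alikes from the thing itself.
- eyes.spot_in(camera, name): "centre" ([x, y, z] in m, in world coordinates, good to about 4 mm: the middle of the surface that is visible of it).
- eyes.outline_of(camera, name): "mask" (420x560 bool, what is visible of it).
The state is a dict: "time_s": time; "joints": joint angles; "joint_velocities": joint speeds; "effort": joint torques, N m; "tcp_pos": TCP position; "ee_rot": TCP orientation; "wrist_force": force on the tool from outside, world axes, zero at the start; "moment": the same for the moment, N m; "gripper_width": opening from 0.0 (shut) to 1.0 (fully open); "gripper_force": force on a finger pad.
Only numpy, scipy, OpenCV 4.12 (cv2) and the standard library are available. Lean on these libraries where they do the work, as an engineer would, in place of code of your own. Each camera call takes 0.05 s, during which the arm holds its last target. There are 200 camera calls.

## Working session

There is one attempt and no reset: what is moved stays moved. The work goes in short steps, Python scripts to look and compute and a tool call to move; the robot and the scene stay as the last step left them, time stands still between calls to the robot, and variables do not carry over. Pictures are saved under pics/ and viewed, at most 10 in all, crops included, and the job is handed in when it is done.

Besides the shell and the picture viewer there is one more tool, called after "Call:" as name(argument=value, ...), one argument or row to a line, values as JSON. jog_arm: Moves the arm, as the interface text tells. Its arguments: {"type":"object","properties":{"increments":{"type":"array"},"grip":{"type":"number"}},"required":["increments"]}

```bash
ls; mkdir -p pics; python3 - <<'E'
from station import sense, eyes, r
import cv2, numpy as np
s=sense(); print(s)
print(r.tcp_to_grasp)
a=eyes.capture("scene"); b=eyes.capture("side"); w=eyes.capture("wrist")
cv2.imwrite("pics/scene.png",a);cv2.imwrite("pics/side.png",b);cv2.imwrite("pics/wrist.png",w)
for c in ("scene","side","wrist"):
    print(c,eyes.get_calibration(c))
    for n in ("dropper_bottle","rocker","speed_knob","index_ring","cradle"):
        try: print(n,[(np.round(d["centre"],4).tolist(),round(d["conf"],2)) for d in eyes.spot_in(c,n)])
        except Exception as e: print(n,e)
E
```

```text
pics
{'time_s': 0.0, 'joints': array([ 8.32279596e+01,  2.20892882e+01,  3.78422970e-01, -2.95905184e-02,
       -6.84114426e+01, -1.48176623e+01]), 'joint_velocities': array([ 0.06397312, -0.03462155,  0.0014095 ,  0.00405488, -0.12583797,
       -0.07324464]), 'effort': array([-8.20509358e-04, -3.90659523e+01,  1.87410718e+01,  4.21983674e+00,
        1.09771744e-02, -1.90869250e-04]), 'tcp_pos': array([0.22985079, 0.5809634 , 0.40366387]), 'ee_rot': array([[ 9.29772535e-01, -3.68133810e-01, -7.28586353e-04],
       [-3.68134521e-01, -9.29770250e-01, -2.06310660e-03],
       [ 8.20813782e-05,  2.18643765e-03, -9.99997606e-01]]), 'wrist_force': array([-0.8757035 ,  0.1177499 ,  0.33266404]), 'moment': array([-0.00978478, -0.08644811, -0.0065058 ]), 'gripper_force': 0.0, 'gripper_width': 1.001739434761203}
0.1635
scene {'camera_matrix': array([[405.07054003,   0.        , 275.07876955],
       [  0.        , 405.07054003, 205.84563667],
       [  0.        ,   0.        ,   1.        ]]), 'k1': -0.11122688632561098, 'R': array([[ 0.7430531 , -0.66918541, -0.0079355 ],
       [-0.3253
[... 1162 characters left out ...]
e [([0.5825, 0.0377, 0.084], 0.66), ([0.6844, -0.2987, 0.0433], 0.17)]
wrist {'camera_matrix': array([[316.75022082,   0.        , 281.46952389],
       [  0.        , 316.75022082, 214.63720661],
       [  0.        ,   0.        ,   1.        ]]), 'k1': -0.017832293411850265, 'T_tool_cam': array([[-1.12609013e-03, -9.67831575e-01, -2.51596450e-01,
         6.87535978e-02],
       [ 9.99998905e-01, -1.33145313e-03,  6.46008626e-04,
        -4.37870024e-04],
       [-9.60216426e-04, -2.51595447e-01,  9.67832015e-01,
         2.04101324e-02],
       [ 0.00000000e+00,  0.00000000e+00,  0.00000000e+00,
         1.00000000e+00]])}
dropper_bottle []
rocker []
speed_knob []
index_ring []
cradle []
```

```bash
python3 - <<'E'
import cv2,numpy as np
a=cv2.imread("pics/scene.png");b=cv2.imread("pics/side.png")
cv2.imwrite("pics/sc2.png",cv2.resize(a,(800,600)));cv2.imwrite("pics/si2.png",cv2.resize(b,(800,600)))
E
```

```text
(no output)
```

View pics/sc2.png

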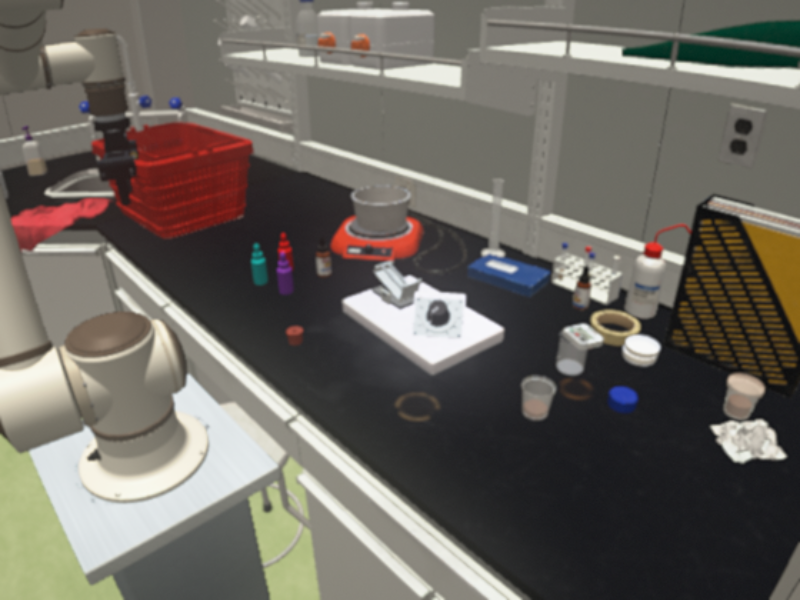

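View pics/si2.png

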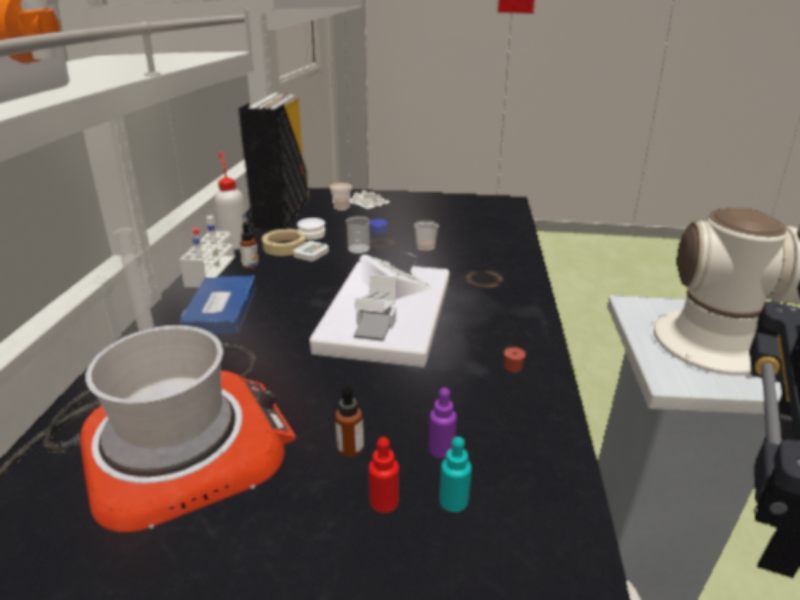

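The scene view (800x600) shows the amber bottle at about (323,258), the cradle at (395,285) and the knob at (438,313). In the side view the bottle is at (349,425), with the red, purple and teal look-alikes in front of it and the pot to its left. I'll move the wrist camera over the work.

Call:
jog_arm(
  increments=[
    [1, 0.73, 0, 0],
    [1, 0.73, 0, 0],
    [1, 0.73, 0, 0],
    [1, 0.73, 0, 0],
    [1, 0.73, 0, 0],
    [1, 0.73, 0, 0],
    [1, 0.73, 0, 0],
    [1, 0.73, 0, 0],
    [1, 0.73, 0, 0],
    [1, 0.73, 0, 0],
  ],
  grip=45,
)

```text
time_s: 1.9
tcp_pos: [0.3626, 0.3708, 0.4049]
ee_rot: [[0.93, -0.368, 0.0], [-0.368, -0.93, 0.0], [0.0, -0.0, -1.0]]
wrist_force: [0.8, 0.2, -0.7]
gripper_width: 0.52
gripper_force: 0.0
```

Call:
jog_arm(
  increments=[
    [1, 0.73, 0, 1],
    [0.9, 0.8, 0, 1],
    [0.9, 0.8, 0, 1],
    [0.8, 0.8, 0, 1],
    [0.8, 0.9, 0, 1],
    [0, 0, 0, 1],
    [0, 0, 0, 1],
    [0, 0, 0, 1],
    [0, 0, 0, 1],
    [0, 0, 0, 1],
  ],
)

```text
time_s: 2.9
tcp_pos: [0.3963, 0.2591, 0.4049]
ee_rot: [[0.381, -0.925, 0.0], [-0.925, -0.381, 0.0], [-0.0, -0.0, -1.0]]
wrist_force: [-0.0, -0.3, -0.6]
gripper_width: 0.516
gripper_force: 0.0
```

Call:
jog_arm(
  increments=[
    [0, 0, 0, 1],
    [0, 0, 0, 1],
    [0, 0, 0, 1],
    [0, 0, 0, 1],
    [0, 0, 0, 1],
    [0, 0, 0, 0],
    [0, 0, 0, 0],
    [0, 0, 0, 0],
  ],
)

```text
time_s: 3.7
tcp_pos: [0.3963, 0.2592, 0.4048]
ee_rot: [[-0.005, -1.0, 0.0], [-1.0, 0.005, 0.0], [-0.0, -0.0, -1.0]]
wrist_force: [-0.4, -0.0, -0.4]
gripper_width: 0.513
gripper_force: 0.0
```

```bash
cat > h.py <<'E'
from station import sense, eyes, r
import numpy as np, cv2, json, os
def campose(c,s=None):
    k=eyes.get_calibration(c); K=np.array(k["camera_matrix"])
    if c!="wrist": return K,k["k1"],np.array(k["R"]),np.array(k["t"])
    T=np.eye(4);T[:3,:3]=s["ee_rot"];T[:3,3]=s["tcp_pos"]
    M=np.linalg.inv(T@k["T_tool_cam"]); return K,k["k1"],M[:3,:3],M[:3,3]
def ray(cp,uv):
    K,k1,R,t=cp
    d=cv2.undistortPoints(np.array([[uv]],float),K,np.array([k1,0,0,0.]))[0,0]
    return -R.T@t, R.T@np.array([d[0],d[1],1])
def proj(cp,X):
    K,k1,R,t=cp
    return cv2.projectPoints(np.atleast_2d(np.array(X,float)),cv2.Rodrigues(R)[0],t,K,np.array([k1,0,0,0.]))[0][:,0]
def meet(rays):
    A=0;b=0
    for o,d in rays:
        d=d/np.linalg.norm(d);P=np.eye(3)-np.outer(d,d);A=A+P;b=b+P@o
    x=np.linalg.solve(A,b)
    return x,[np.linalg.norm(np.cross(x-o,d/np.linalg.norm(d))) for o,d in rays]
def onz(ry,z): o,d=ry; return o+d*(z-o[2])/d[2]
def shot(name):
    s=sense(); im=eyes.capture("wrist"); cv2.imwrite(f"pics/{name}.png",im)
    json.dump({k:np.array(s[k]).tolist() for k in("tcp_pos","ee_rot")},open(f"pics/{name}.json","w"))
    return campose("wrist",s),im
def cp_of(name): return campose("wrist",json.load(open(f"pics/{name}.json")))
E
python3 - <<'E'
from h import *
cp,im=shot("w1")
for n in ("dropper_bottle","rocker","speed_knob","index_ring","cradle"):
    print(n,[(np.round(d["centre"],4).tolist(),round(d["conf"],2)) for d in eyes.spot_in("wrist",n)])
m=eyes.outline_of("wrist","rocker")
if m:
    M=m[0]["mask"].astype(np.uint8); print(M.sum()); np.save("pics/w1_rock.npy",M)
cv2.imwrite("pics/w1b.png",cv2.resize(im,(800,600),interpolation=cv2.INTER_CUBIC))
E
```

```text
dropper_bottle [([0.4626, 0.2954, 0.0586], 0.97), ([0.4426, 0.3828, 0.0659], 0.75), ([0.5718, 0.3067, 0.0338], 0.66)]
rocker [([0.5743, 0.1007, 0.0371], 0.68)]
speed_knob []
index_ring [([0.3584, 0.1093, 0.0301], 0.54)]
cradle [([0.5811, 0.096, 0.0947], 0.66)]
14200
```

View pics/w1b.png

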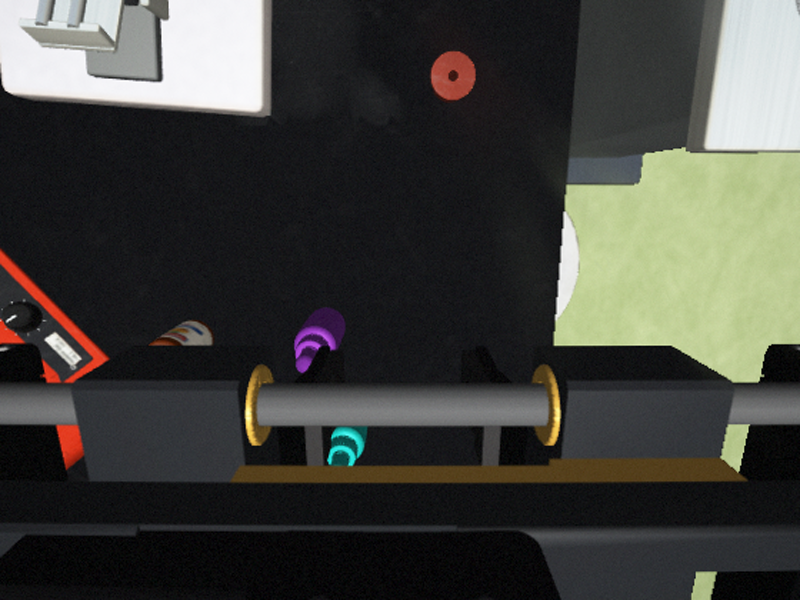

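The wrist view shows the rocker's left edge at the top left, the bottle at about (185,335) partly hidden by the gripper, and the purple one at (320,340). I'll move over the rocker.

Call:
jog_arm(
  increments=[
    [0.8, -0.97, 0, 0],
    [0.8, -0.97, 0, 0],
    [0.8, -0.97, 0, 0],
    [0.8, -0.97, 0, 0],
    [0.8, -0.97, 0, 0],
    [0.8, -0.97, 0, 0],
    [0.8, -0.97, 0, 0],
    [0.8, -0.97, 0, 0],
    [0, 0, 0, 0],
    [0, 0, 0, 0],
  ],
)

```text
time_s: 5.05
tcp_pos: [0.5509, 0.13, 0.4043]
ee_rot: [[-0.007, -1.0, -0.001], [-1.0, 0.007, -0.0], [0.0, 0.001, -1.0]]
wrist_force: [0.6, 0.2, -0.2]
gripper_width: 0.518
gripper_force: 0.0
```

```bash
python3 - <<'E'
from h import *
cp,im=shot("w2")
for n in ("speed_knob","index_ring","cradle","index_tab","knob_line"):
    print(n,[(np.round(d["centre"],4).tolist(),round(d["conf"],2)) for d in eyes.spot_in("wrist",n)])
cv2.imwrite("pics/w2b.png",cv2.resize(im,(800,600),interpolation=cv2.INTER_CUBIC))
E
```

```text
speed_knob []
index_ring []
cradle [([0.5901, 0.0506, 0.0805], 0.66)]
index_tab []
knob_line []
```

View pics/w2b.png

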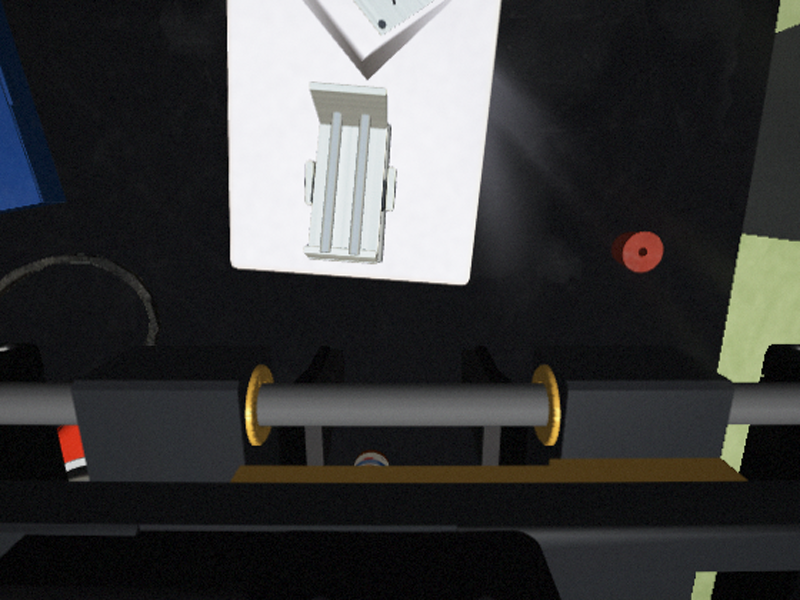

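The wrist view shows the rocker from above. The housing's left corners are at (231,268) and (468,284). The end plate's top edge runs (309,82)–(386,89), and the rails run from (337,113) and (363,115) to (326,250) and (355,253). I'll fit the rocker pose next.

```bash
cat >> h.py <<'E'
c20,s20=np.cos(np.radians(20)),np.sin(np.radians(20))
RC=np.array([[0,-1,0],[c20,0,-s20],[s20,0,c20]]); OC=np.array([0,.030,.088])
def crd(p): return OC+RC@np.array(p)
def rk(p,q):
    c,s=np.cos(q[2]),np.sin(q[2]); return np.array([[c,-s,0],[s,c,0],[0,0,1]])@np.array(p)+[q[0],q[1],0]
E
python3 - <<'E'
from h import *
from scipy.optimize import least_squares
cp=cp_of("w2")
P=[((468,284),(-.095,.15,.036)),((231,268),(.095,.15,.036)),
((326,250),crd((.092,-.009,-.0145))),((355,253),crd((.092,.009,-.0145))),
((337,113),crd((0,-.009,-.0145))),((363,115),crd((0,.009,-.0145))),
((312,93),crd((0,-.023,.010))),((386,97),crd((0,.023,.010)))]
uv=np.array([p[0] for p in P])*.7
f=lambda q:(proj(cp,[rk(p[1],q) for p in P])-uv).ravel()
for idx in (range(8),range(2,8)):
    g=lambda q:(f(q).reshape(-1,2)[list(idx)]).ravel()
    s=least_squares(g,[.57,0,-.05],loss="soft_l1"); print(s.x,np.degrees(s.x[2])); print(np.round(f(s.x).reshape(-1,2),1).tolist())
q=s.x
print("cradle",rk(OC,q),"knob",rk((-.010,-.068,.061),q))
# rail height check from two fixed rays: bottle from fixed cams: body foot/bulb pixels
sc,si=campose("scene"),campose("side")
for a,b,n in (((322,241),(347,393),"bulbtop"),((323,275),(349,453),"foot front")):
    print(n,*meet([ray(sc,np.array(a)*.7),ray(si,np.array(b)*.7)]))
E
```

```text
[ 0.57988065 -0.02069769 -0.07497807] -4.295926719089066
[[2.5, 1.8], [-1.4, 1.9], [-0.3, 2.6], [-0.2, 1.9], [0.1, -0.5], [1.6, -0.5], [-2.7, -2.9], [0.6, -1.9]]
[ 0.58009089 -0.02021344 -0.07216318] -4.134645449436699
[[2.7, 2.0], [-1.1, 2.6], [-0.1, 3.2], [-0.0, 2.4], [-0.0, 0.1], [1.5, 0.0], [-2.8, -2.2], [0.4, -1.3]]
cradle [0.58225391 0.00970848 0.088     ] knob [ 0.56521408 -0.08731546  0.061     ]
bulbtop [0.58141883 0.31564825 0.08885363] [np.float64(6.669979187020414e-05), np.float64(6.669979187024398e-05)]
foot front [ 0.58200157  0.32258325 -0.00528325] [np.float64(1.573216518940123e-05), np.float64(1.5732165189582568e-05)]
```

Call:
jog_arm(
  increments=[
    [-1, -0.1, 0, 0],
    [-1, -0.1, 0, 0],
    [-1, -0.1, 0, 0],
    [-1, -0.1, 0, 0],
    [-1, -0.1, 0, 0],
    [-1, -0.1, 0, 0],
    [-1, -0.1, 0, 0],
    [-1, -0.1, 0, 0],
    [-1, -0.1, 0, 0],
    [-1, -0.1, 0, 0],
  ],
)

```text
time_s: 6.35
tcp_pos: [0.5721, 0.3319, 0.4046]
ee_rot: [[-0.006, -1.0, -0.0], [-1.0, 0.006, -0.0], [0.0, 0.0, -1.0]]
wrist_force: [0.5, 0.2, 0.3]
gripper_width: 0.516
gripper_force: 0.0
```

Call:
jog_arm(
  increments=[
    [-1, -0.1, 0, 0],
    [-1, -0.1, 0, 0],
    [-1, -0.1, 0, 0],
    [-1, -0.1, 0, 0],
    [0, 0, 0, 0],
    [0, 0, 0, 0],
  ],
)

```text
time_s: 6.95
tcp_pos: [0.5803, 0.411, 0.4041]
ee_rot: [[-0.005, -1.0, -0.001], [-1.0, 0.005, -0.001], [0.001, 0.001, -1.0]]
wrist_force: [-0.1, -0.6, -0.1]
gripper_width: 0.514
gripper_force: 0.0
```

```bash
python3 - <<'E'
from h import *
cp,im=shot("w3")
for n in ("dropper_bottle",):
    print(n,[(np.round(d["centre"],4).tolist(),round(d["conf"],2)) for d in eyes.spot_in("wrist",n)])
cv2.imwrite("pics/w3b.png",cv2.resize(im,(800,600),interpolation=cv2.INTER_CUBIC))
E
```

```text
dropper_bottle [([0.5841, 0.3229, 0.0755], 0.94), ([0.4703, 0.3078, 0.0571], 0.67), ([0.454, 0.3882, 0.055], 0.62), ([0.5318, 0.4, 0.0592], 0.61)]
```

View pics/w3b.png

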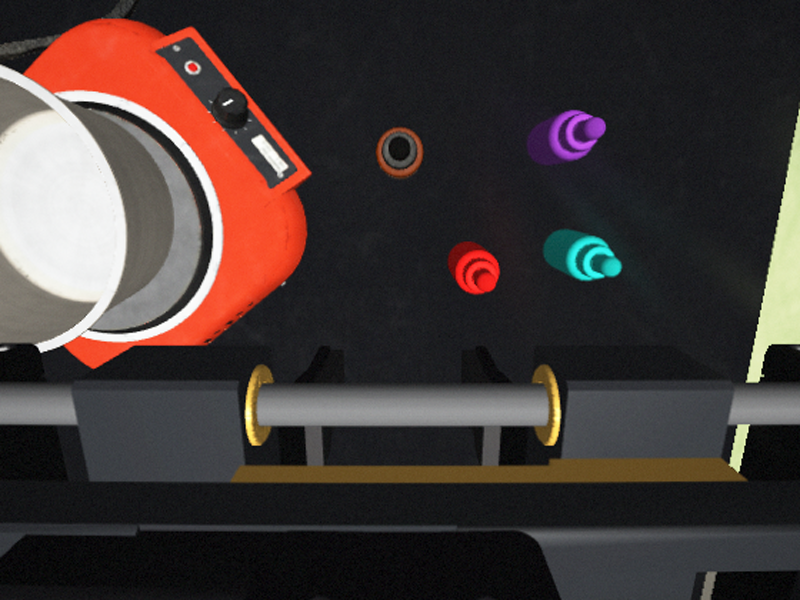

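The bottle is seen nearly end-on, with the bulb's top at (400,147) and the body at (400,153). It has clear space all round.

```bash
python3 - <<'E'
from h import *
cp=cp_of("w3")
for u,z in(((400,147),.102),((400,149),.077),((400,153),.07)): print(onz(ray(cp,np.array(u)*.7),z))
# height check: bulb in w2? project estimate in all views
sc,si=campose("scene"),campose("side")
B=np.array([.582,.322,0])
for z in(0,.035,.07,.102): print(z,[(proj(c,B+[0,0,z])[0]/.7).round(0).tolist() for c in (sc,si,cp,cp_of("w2"))])
# two-view height of body-top / bulb: wrist vs side bulb
print(meet([ray(cp,np.array((400,147))*.7),ray(si,np.array((347,392))*.7),ray(sc,np.array((322,241))*.7)]))
print(sense()["tcp_pos"])
E
```

```text
[0.58109525 0.31816668 0.102     ]
[0.58117853 0.31720785 0.077     ]
[0.58121861 0.31913501 0.07      ]
0 [[323.0, 273.0], [349.0, 450.0], [399.0, 164.0], [372.0, 468.0]]
0.035 [[322.0, 260.0], [348.0, 429.0], [399.0, 161.0], [369.0, 491.0]]
0.07 [[321.0, 247.0], [346.0, 408.0], [399.0, 158.0], [366.0, 518.0]]
0.102 [[320.0, 235.0], [345.0, 388.0], [399.0, 154.0], [363.0, 548.0]]
(array([0.5813123 , 0.3160616 , 0.08951761]), [np.float64(0.0010274375346107402), np.float64(0.0009189423192469707), np.float64(0.0007775065850491739)])
[0.58040354 0.40991195 0.40472742]
```

Call:
jog_arm(
  increments=[
    [0, 0, 0, 0.85],
    [0.91, -0.075, 0, 0],
    [0.91, -0.075, 0, 0],
    [0.91, -0.075, 0, 0],
    [0.91, -0.075, 0, 0],
    [0.91, -0.075, 0.5, 0],
    [0, 0, 1, 0],
    [0, 0, 1, 0],
    [0, 0, 1, 0],
    [0, 0, 0, 0],
  ],
  grip=45,
)

```text
time_s: 8.05
tcp_pos: [0.5805, 0.3171, 0.3318]
ee_rot: [[-0.075, -0.997, -0.005], [-0.997, 0.075, -0.004], [0.004, 0.005, -1.0]]
wrist_force: [-0.9, -0.5, -0.2]
gripper_width: 0.518
gripper_force: 0.0
```

Call:
jog_arm(
  increments=[
    [-0.05, -0.04, 1, 0],
    [0, 0, 1, 0],
    [0, 0, 0.8, 0],
    [0, 0, 0.4, 0],
    [0, 0, 0, 0],
    [0, 0, 0, 0],
  ],
)

```text
time_s: 8.65
tcp_pos: [0.5825, 0.3198, 0.2721]
ee_rot: [[-0.074, -0.997, 0.002], [-0.997, 0.074, 0.001], [-0.001, -0.002, -1.0]]
wrist_force: [0.3, 1.2, -0.7]
gripper_width: 0.514
gripper_force: 0.0
```

Call:
jog_arm(
  increments=[
    [0, 0, 0, 0],
    [0, 0, 0, 0],
    [0, 0, 0, 0],
    [0, 0, 0, 0],
    [0, 0, 0, 0],
  ],
  grip=5,
)

```text
time_s: 9.15
tcp_pos: [0.582, 0.3198, 0.2708]
ee_rot: [[-0.074, -0.997, 0.0], [-0.997, 0.074, 0.0], [-0.0, -0.0, -1.0]]
wrist_force: [0.1, -0.2, -0.4]
gripper_width: 0.15
gripper_force: 0.1
```

Call:
jog_arm(
  increments=[
    [0, 0, 0, 0],
    [0, 0, 0, 0],
    [0, 0, 0.24, 0],
    [0, 0, 0, 0],
  ],
  grip=30,
)

```text
time_s: 9.55
tcp_pos: [0.5818, 0.3196, 0.265]
ee_rot: [[-0.074, -0.997, -0.001], [-0.997, 0.074, -0.001], [0.001, 0.001, -1.0]]
wrist_force: [-0.4, -0.0, 0.6]
gripper_width: 0.334
gripper_force: 0.0
```

Call:
jog_arm(
  increments=[
    [0, 0, 0, 0],
    [0, 0, 0, 0],
    [0, 0, 0, 0],
    [0, 0, 0, 0],
    [0, 0, 0, 0],
    [0, 0, 0, 0],
  ],
  grip=5,
)

```text
time_s: 10.15
tcp_pos: [0.582, 0.3198, 0.266]
ee_rot: [[-0.074, -0.997, 0.0], [-0.997, 0.074, 0.0], [-0.0, -0.0, -1.0]]
wrist_force: [-0.0, 0.2, -0.4]
gripper_width: 0.128
gripper_force: 30.0
```

Call:
jog_arm(
  increments=[
    [0, 0, -1, 0],
    [0, 0, -1, 0],
    [0, 0, -1, 0],
    [0, 0, -1, 0],
    [0.5, -0.1, -1, 0],
    [1, -0.12, -0.7, 0],
    [1, -0.12, 0, 0],
    [1, -0.12, 0, 0],
    [1, -0.12, 0, 0],
    [1, -0.12, 0, 0],
  ],
)

```text
time_s: 11.15
tcp_pos: [0.5877, 0.2068, 0.3788]
ee_rot: [[-0.075, -0.997, -0.002], [-0.997, 0.075, -0.001], [0.001, 0.002, -1.0]]
wrist_force: [0.2, 0.2, -0.8]
gripper_width: 0.133
gripper_force: 30.0
```

Call:
jog_arm(
  increments=[
    [1, -0.12, 0, 0],
    [1, -0.12, 0, 0],
    [1, -0.12, 0, 0],
    [1, -0.12, 0, 0],
    [0.5, -0.1, 0, 0],
    [0, 0, 0, 0],
    [0, 0, 0, 0],
  ],
)

```text
time_s: 11.85
tcp_pos: [0.5929, 0.1184, 0.3799]
ee_rot: [[-0.074, -0.997, 0.0], [-0.997, 0.074, 0.0], [-0.0, -0.0, -1.0]]
wrist_force: [-0.4, -0.3, -1.6]
gripper_width: 0.128
gripper_force: 30.0
```

```bash
python3 - <<'E'
from h import *
cp,im=shot("w4"); print(sense()["tcp_pos"],sense()["gripper_force"])
cv2.imwrite("pics/w4b.png",cv2.resize(im,(800,600),interpolation=cv2.INTER_CUBIC))
E
```

```text
[0.59288925 0.11878653 0.3799185 ] 29.98758458532393
```

View pics/w4b.png

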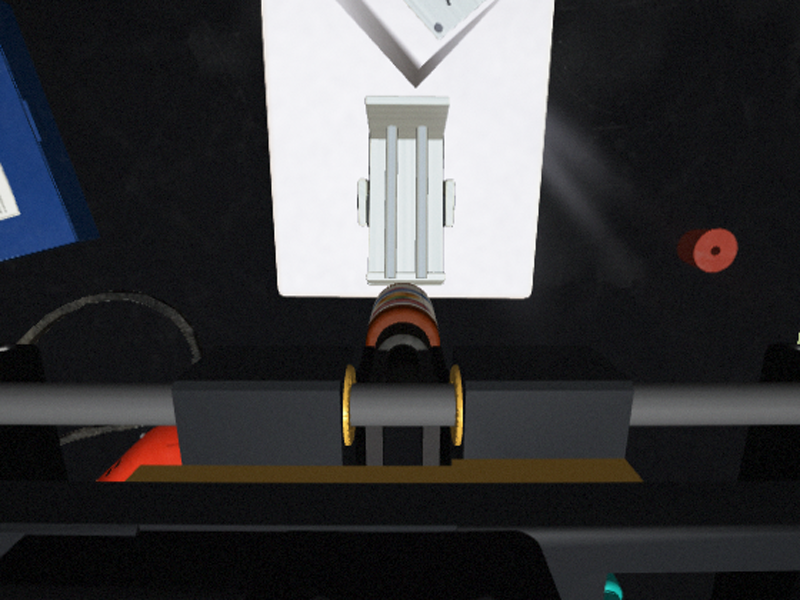

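The bottle hangs straight in the fingers at image x ≈ 404 and the rails are centred at x ≈ 406, so it is well lined up. The end plate's front edge is at y ≈ 107 and the rails run from y = 126 to 277. I'll refit the pose and work out the tilt path.

```bash
python3 - <<'E'
from h import *
from scipy.optimize import least_squares
R=lambda x,y:crd((x,y,-.0145))
P=[((530,297),(-.095,.15,.036)),((278,296),(.095,.15,.036)),
(None,None)]
V={"w2":[((468,284),(-.095,.15,.036)),((231,268),(.095,.15,.036)),((337,113),R(0,-.009)),((363,115),R(0,.009)),((326,250),R(.092,-.009)),((355,253),R(.092,.009)),((312,93),crd((0,-.023,.010))),((386,97),crd((0,.023,.010)))],
"w4":[((532,298),(-.095,.15,.036)),((278,296),(.095,.15,.036)),((391,126),R(0,-.009)),((422,126),R(0,.009)),((390,277),R(.092,-.009)),((421,278),R(.092,.009)),((368,107),crd((0,-.023,.010))),((449,107),crd((0,.023,.010)))]}
def f(q,vs):
    return np.concatenate([(proj(cp_of(v),[rk(p[1],q) for p in V[v]])-np.array([p[0] for p in V[v]])*.7).ravel() for v in vs])
for vs in(["w4"],["w2","w4"]):
    s=least_squares(f,[.57,0,-.05],loss="soft_l1",args=(vs,)); print(s.x,np.degrees(s.x[2])); print(np.round(f(s.x,vs).reshape(-1,2),1).tolist())
q=s.x; json.dump(q.tolist(),open("rock.json","w"))
O=rk(OC,q);e=np.array([-np.sin(q[2]),np.cos(q[2])]);print("O",O)
t4=sense()["tcp_pos"];d=t4[:2]-O[:2];print("now t",d@e,"lat(along rocker -x.. +tool y)",d@np.array([-e[1],e[0]]))
# two-view height check: rail & plate
for a,b in zip(V["w2"],V["w4"]):
    x,rs=meet([ray(cp_of("w2"),np.array(a[0])*.7),ray(cp_of("w4"),np.array(b[0])*.7)]);print(np.round(x,4),np.round(rk(a[1],q),4))
for al,fx in((70,20),(65,23),(60,26),(55,29),(50,30),(45,30),(40,28),(35,25),(30,21),(25,17),(20,13),(15,10),(10,7),(5,5),(0,3)):
    a=np.radians(al);fz=-14.5+14.5*np.cos(a);px=fx+92*np.cos(a);pz=fz+92*np.sin(a)
    t=px*c20-pz*s20;z=88+px*s20+pz*c20;print(al,fx,"t %.1f tcpz %.1f"%(t,z+174),end="; ")
E
```

```text
[ 0.57977646 -0.02083171 -0.08408251] -4.817572751437903
[[1.0, 1.7], [-1.8, 1.6], [0.4, -0.4], [-0.0, -0.2], [-0.1, 1.6], [0.3, 1.1], [-2.4, -3.0], [0.8, -2.4]]
[ 0.57980619 -0.02076914 -0.08071037] -4.624363666497587
[[1.8, 2.1], [-2.1, 1.3], [-0.1, -0.7], [1.4, -0.6], [-1.0, 2.4], [-0.9, 1.8], [-2.8, -3.2], [0.4, -1.8], [1.4, 1.5], [-1.3, 2.0], [0.5, -0.3], [0.1, -0.2], [0.4, 1.8], [0.7, 1.2], [-2.3, -2.8], [0.9, -2.4]]
O [0.58222487 0.0091332  0.088     ]
now t 0.11015616496813886 lat(along rocker -x.. +tool y) -0.0017890987746567804
[0.5001 0.1331 0.0414] [0.4972 0.1364 0.036 ]
[0.688  0.1213 0.0258] [0.6866 0.1211 0.036 ]
[0.5921 0.0131 0.0699] [0.5916 0.0134 0.0744]
[0.5742 0.0163 0.0831] [0.5737 0.0148 0.0744]
[0.5987 0.0986 0.1002] [0.5986 0.0995 0.1058]
[0.5807 0.1009 0.0986] [0.5806 0.101  0.1058]
[0.6036 0.0052 0.0922] [0.6049 0.0039 0.0974]
[0.5595 0.0088 0.0953] [0.559  0.0076 0.0974]
70 20 t 22.1 tcpz 351.9; 65 23 t 32.5 tcpz 353.6; 60 26 t 42.9 tcpz 354.7; 55 29 t 53.2 tcpz 355.0; 50 30 t 61.4 tcpz 353.8; 45 30 t 68.5 tcpz 351.7; 40 28 t 73.5 tcpz 348.1; 35 25 t 77.2 tcpz 343.4; 30 21 t 79.5 tcpz 337.8; 25 17 t 81.5 tcpz 331.6; 20 13 t 83.0 tcpz 324.8; 15 10 t 84.9 tcpz 317.7; 10 7 t 86.3 tcpz 310.2; 5 5 t 88.1 tcpz 302.5; 0 3 t 89.3 tcpz 294.5;
```

Call:
jog_arm(
  increments=[
    [0, 0.08, -1, 0],
    [0.9, 0, 0, 0],
    [0.9, 0, 0, 0],
    [0.9, 0, 0, 0],
    [0.9, 0, 0, 0],
    [0.9, 0, 0, 0],
    [0, 0, 1, 0],
    [0, 0, 1, 0],
    [0, 0, 0, 0],
    [0, 0, 0, 0],
  ],
)

```text
time_s: 12.9
tcp_pos: [0.5847, 0.028, 0.3601]
ee_rot: [[-0.074, -0.997, -0.0], [-0.997, 0.074, -0.001], [0.001, 0.0, -1.0]]
wrist_force: [0.4, 0.4, 0.1]
gripper_width: 0.131
gripper_force: 30.0
```

Call:
jog_arm(
  increments=[
    [0, 0, 0.2, 0],
    [0, 0, 0.2, 0],
    [0, 0, 0, 0],
  ],
)

```text
time_s: 13.2
tcp_pos: [0.5844, 0.0288, 0.3518]
ee_rot: [[-0.074, -0.997, -0.0], [-0.997, 0.074, 0.0], [-0.0, 0.0, -1.0]]
wrist_force: [0.4, 0.1, -1.4]
gripper_width: 0.127
gripper_force: 30.0
```

Call:
jog_arm(
  increments=[
    [0, 0, 0.1, 0],
    [0, 0, 0.1, 0],
    [0, 0, 0, 0],
  ],
)

```text
time_s: 13.5
tcp_pos: [0.5849, 0.0288, 0.3491]
ee_rot: [[-0.073, -0.997, 0.002], [-0.997, 0.073, -0.0], [0.0, -0.002, -1.0]]
wrist_force: [-0.8, -1.6, 3.1]
gripper_width: 0.13
gripper_force: 30.0
```

Call:
jog_arm(
  increments=[
    [-0.25, 0, 0, 0],
    [-0.25, 0, -0.03, 0],
    [-0.25, 0, -0.03, 0],
    [-0.25, 0, -0.03, 0],
    [0, 0, 0, 0],
  ],
)

```text
time_s: 14.0
tcp_pos: [0.586, 0.0493, 0.3496]
ee_rot: [[-0.073, -0.997, -0.0], [-0.997, 0.073, -0.0], [0.0, 0.0, -1.0]]
wrist_force: [-0.1, -1.8, 2.5]
gripper_width: 0.128
gripper_force: 30.0
```

```bash
python3 - <<'E'
from h import *
a=eyes.capture("side");b=eyes.capture("scene");cp,w=shot("w5")
i=np.hstack([cv2.resize(a[160:270,200:340],(400,314),interpolation=cv2.INTER_CUBIC),cv2.resize(w[0:300,130:430],(314,314))])
cv2.imwrite("pics/v5.png",i)
E
```

```text
(no output)
```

View pics/v5.png

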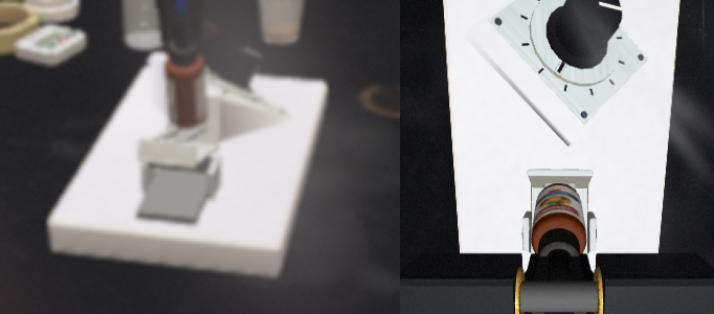

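The bottle is on the rails and beginning to lean uphill: its foot has moved about 14 mm toward the end plate in the wrist view. I'll continue along the path.

Call:
jog_arm(
  increments=[
    [-0.32, 0, -0.04, 0],
    [-0.32, 0, -0.03, 0],
    [-0.4, 0, 0.02, 0],
    [-0.38, 0, 0.08, 0],
    [-0.25, 0, 0.15, 0],
    [0, 0, 0, 0],
  ],
)

```text
time_s: 14.75
tcp_pos: [0.5888, 0.0833, 0.3466]
ee_rot: [[-0.072, -0.997, 0.002], [-0.997, 0.072, 0.001], [-0.001, -0.002, -1.0]]
wrist_force: [-0.8, 0.1, 3.3]
gripper_width: 0.134
gripper_force: 30.1
```

Call:
jog_arm(
  increments=[
    [-0.18, 0, 0.2, 0],
    [-0.12, 0, 0.27, 0],
    [-0.1, 0, 0.3, 0],
    [0, 0, 0, 0],
  ],
)

```text
time_s: 15.15
tcp_pos: [0.5889, 0.0903, 0.3303]
ee_rot: [[-0.074, -0.997, -0.001], [-0.997, 0.074, -0.0], [0.0, 0.001, -1.0]]
wrist_force: [-0.8, -1.3, 0.5]
gripper_width: 0.135
gripper_force: 29.9
```

```bash
python3 - <<'E'
from h import *
a=eyes.capture("side");cp,w=shot("w6")
i=np.hstack([cv2.resize(a[160:270,200:340],(400,314),interpolation=cv2.INTER_CUBIC),cv2.resize(w[0:300,130:430],(314,314))])
cv2.imwrite("pics/v6.png",i)
E
```

```text
(no output)
```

View pics/v6.png

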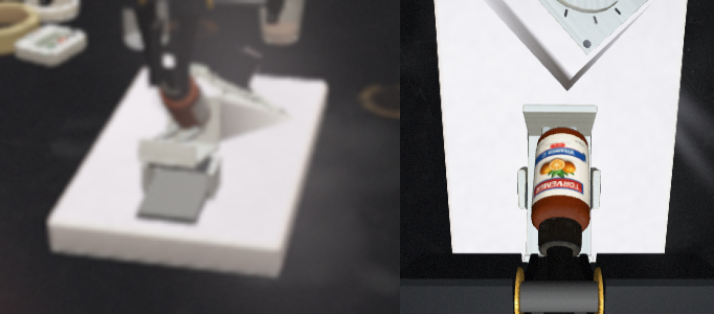

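The bottle now lies about 25° above the rails, centred, with its foot just short of the end plate. I'll lower it the rest of the way.

Call:
jog_arm(
  increments=[
    [-0.08, 0, 0.31, 0],
    [-0.1, 0, 0.33, 0],
    [-0.06, 0, 0.37, 0],
    [-0.08, 0, 0.37, 0],
    [0, 0, 0.25, 0],
    [0, 0, 0, 0],
  ],
)

```text
time_s: 15.85
tcp_pos: [0.5896, 0.0964, 0.2972]
ee_rot: [[-0.074, -0.997, -0.001], [-0.997, 0.074, -0.001], [0.001, 0.001, -1.0]]
wrist_force: [1.0, -0.1, 1.5]
gripper_width: 0.133
gripper_force: 30.0
```

Call:
jog_arm(
  increments=[
    [0, 0, 0.13, 0],
    [0, 0, 0, 0],
    [0.1, 0, 0.04, 0],
    [0.1, 0, 0.04, 0],
    [0, 0, 0, 0],
  ],
)

```text
time_s: 16.35
tcp_pos: [0.5894, 0.0936, 0.2955]
ee_rot: [[-0.074, -0.997, 0.003], [-0.997, 0.074, 0.003], [-0.004, -0.003, -1.0]]
wrist_force: [-2.6, 6.5, 7.6]
gripper_width: 0.132
gripper_force: 30.1
```

Call:
jog_arm(
  increments=[
    [0.1, 0, 0, 0],
    [0.1, 0, 0, 0],
    [0, 0, 0, 0],
  ],
)

```text
time_s: 16.65
tcp_pos: [0.5896, 0.0922, 0.296]
ee_rot: [[-0.073, -0.997, 0.007], [-0.997, 0.074, 0.009], [-0.009, -0.007, -1.0]]
wrist_force: [-3.2, 16.6, 8.0]
gripper_width: 0.132
gripper_force: 30.2
```

```bash
python3 - <<'E'
from h import *
a=eyes.capture("side");cp,w=shot("w7")
i=np.hstack([cv2.resize(a[160:270,200:340],(400,314),interpolation=cv2.INTER_CUBIC),cv2.resize(w[70:270,180:380],(400,400),interpolation=cv2.INTER_CUBIC)[:314]])
cv2.imwrite("pics/v7.png",i)
E
```

```text
(no output)
```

View pics/v7.png

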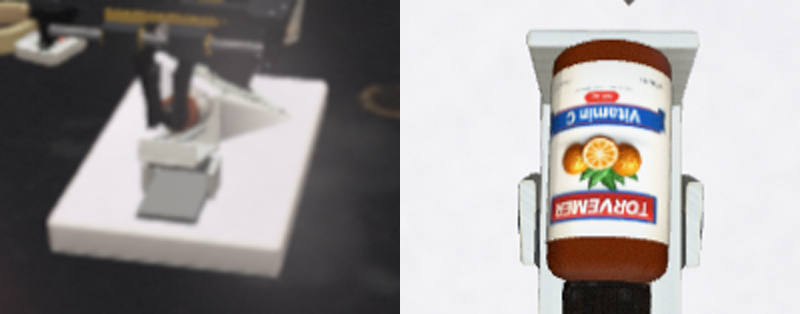

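The foot is on the end plate and held there by about 17 N of push. I'll release it and retreat upward.

Call:
jog_arm(
  increments=[
    [0, 0, 0, 0],
    [0, 0, 0, 0],
    [0, 0, 0, 0],
    [0, 0, 0, 0],
  ],
  grip=40,
)

```text
time_s: 17.15
tcp_pos: [0.5898, 0.0895, 0.2946]
ee_rot: [[-0.074, -0.997, 0.005], [-0.997, 0.074, 0.003], [-0.004, -0.005, -1.0]]
wrist_force: [1.9, 6.0, 2.8]
gripper_width: 0.404
gripper_force: 4.0
```

Call:
jog_arm(
  increments=[
    [0, 0, -0.3, 0],
    [0, 0, -0.8, 0],
    [0, 0, -1, 0],
    [0, 0, -1, 0],
    [0, 0, -1, 0],
    [0, 0, -0.5, 0],
    [0, 0, 0, 0],
  ],
)

```text
time_s: 17.85
tcp_pos: [0.5889, 0.0878, 0.3868]
ee_rot: [[-0.075, -0.997, 0.001], [-0.997, 0.075, 0.0], [-0.0, -0.001, -1.0]]
wrist_force: [0.3, -0.1, -0.0]
gripper_width: 0.459
gripper_force: 0.0
```

```bash
python3 - <<'E'
from h import *
cp,w=shot("w8");q=json.load(open("rock.json"))
print(sense()["tcp_pos"],sense()["ee_rot"])
print((proj(cp,[rk(p,q) for p in ((-.01,-.068,.061),crd((0,0,.0165)),crd((.07,0,.0165)),crd((0,.023,.01)),crd((0,-.023,.01)))])).round(1).tolist())
cv2.imwrite("pics/v8.png",cv2.resize(w[:300],(800,429),interpolation=cv2.INTER_CUBIC))
E
```

```text
[0.58865152 0.08792911 0.38552943] [[-7.47016286e-02 -9.97205509e-01 -9.16137006e-04]
 [-9.97205924e-01  7.47016936e-02 -3.68952715e-05]
 [ 1.05229154e-04  9.10821113e-04 -9.99999580e-01]]
[[295.5, 1.5], [283.3, 111.1], [282.9, 198.7], [311.6, 114.6], [255.0, 114.4]]
```

View pics/v8.png

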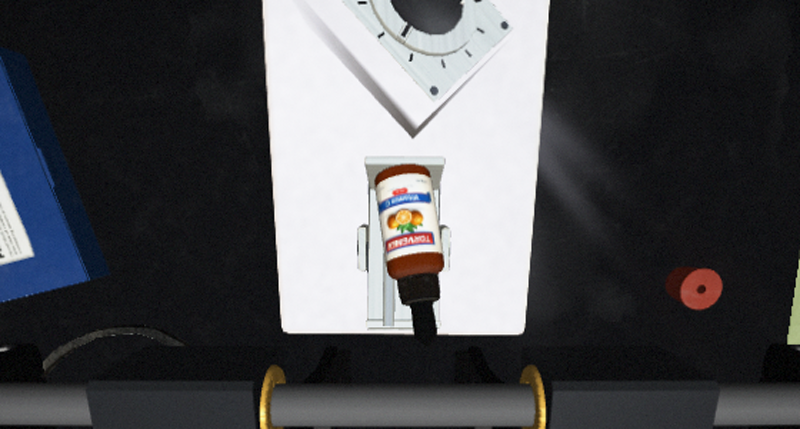

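After release the bottle slid askew: its bulb is at (425,335), about 12 mm toward the front of the rocker, while the foot is still by the plate. I'll straddle the bulb wide, close almost to its width to recentre it, then open again.

Call:
jog_arm(
  increments=[
    [-0.32, 0.05, 0, 0],
    [0, 0, 0.6, 0],
    [0, 0, 1, 0],
    [0, 0, 1, 0],
    [0, 0, 1, 0],
    [0, 0, 0.6, 0],
    [0, 0, 0.25, 0],
    [0, 0, 0, 0],
    [0, 0, 0, 0],
  ],
  grip=64,
)

```text
time_s: 18.8
tcp_pos: [0.5888, 0.0951, 0.2975]
ee_rot: [[-0.074, -0.997, 0.001], [-0.997, 0.074, 0.0], [-0.0, -0.001, -1.0]]
wrist_force: [0.3, 0.3, -0.5]
gripper_width: 0.736
gripper_force: 0.0
```

Call:
jog_arm(
  increments=[
    [0, 0, 0, 0],
    [0, 0, 0, 0],
    [0, 0, 0, 0],
    [0, 0, 0, 0],
    [0, 0, 0, 0],
    [0, 0, 0, 0],
  ],
  grip=15,
)

```text
time_s: 19.4
tcp_pos: [0.5884, 0.0949, 0.297]
ee_rot: [[-0.074, -0.997, -0.0], [-0.997, 0.074, 0.0], [-0.0, 0.0, -1.0]]
wrist_force: [-0.0, -0.3, 0.4]
gripper_width: 0.274
gripper_force: 0.0
```

```bash
python3 - <<'E'
from h import *
cp,w=shot("w9");q=json.load(open("rock.json"))
hsv=cv2.cvtColor(w,cv2.COLOR_BGR2HSV); print(sense()["tcp_pos"])
m=eyes.outline_of("wrist","dropper_bottle")
for d in m[:2]:
    M=d["mask"]; print(d["conf"],M.sum())
    for y in range(60,300,12):
        c=np.where(M[y])[0]
        if len(c): print(y,c.min(),c.max(),(c.min()+c.max())/2)
A=proj(cp,[rk(crd((x,y,z)),q) for x,y,z in ((0,0,0),(0,0,.0165),(.07,0,0),(0,.023,.01),(0,-.023,.01))]);print(A.round(1).tolist())
E
```

```text
[0.58838853 0.09484979 0.29693171]
0.92 9342
96 256 306 281.0
108 251 311 281.0
120 251 312 281.5
132 252 313 282.5
144 253 314 283.5
156 253 315 284.0
168 254 315 284.5
180 254 316 285.0
192 255 318 286.5
204 257 316 286.5
216 267 311 289.0
228 267 312 289.5
240 273 303 288.0
252 279 303 291.0
264 280 305 292.5
[[281.6, 100.1], [281.7, 85.5], [281.0, 224.2], [324.9, 91.9], [238.5, 91.4]]
```

Call:
jog_arm(
  increments=[
    [0, 0, 0, 0],
    [0, 0, 0, 0],
    [0, 0, 0, 0],
    [0, 0, 0, 0],
  ],
  grip=15,
)

```text
time_s: 19.9
tcp_pos: [0.5884, 0.0949, 0.2969]
ee_rot: [[-0.074, -0.997, -0.0], [-0.997, 0.074, -0.0], [0.0, 0.0, -1.0]]
wrist_force: [-0.4, -0.5, 0.7]
gripper_width: 0.174
gripper_force: 0.0
```

```bash
cat >> h.py <<'E'
def bottle_axis(name):
    cp,w=shot(name);q=json.load(open("rock.json"))
    m=eyes.outline_of("wrist","dropper_bottle"); s=sense(); print(s["tcp_pos"],s["wrist_force"],s["gripper_width"]*87,s["gripper_force"])
    if not m: print("none");return
    M=m[0]["mask"]; out=[]
    for y in range(60,300,12):
        c=np.where(M[y])[0]
        if len(c): out.append((y,int(c.min()),int(c.max()),(c.min()+c.max())/2))
    print(m[0]["conf"],out, "top",np.where(M.any(1))[0][[0,-1]])
    A=proj(cp,[rk(crd(p),q) for p in ((0,0,0),(0,0,.0165),(.07,0,0),(.095,0,0),(0,.023,.01),(0,-.023,.01))]);print(A.round(1).tolist())
E
python3 -c "
from h import *
bottle_axis('w10')"
```

```text
[0.58842734 0.09488274 0.29693714] [ 0.63376389 -0.57272514 -0.59284958] 14.976419517027132 0.017984451114898548
0.93 [(96, 256, 307, np.float64(281.5)), (108, 252, 312, np.float64(282.0)), (120, 250, 312, np.float64(281.0)), (132, 251, 311, np.float64(281.0)), (144, 251, 311, np.float64(281.0)), (156, 251, 311, np.float64(281.0)), (168, 250, 311, np.float64(280.5)), (180, 250, 312, np.float64(281.0)), (192, 251, 311, np.float64(281.0)), (204, 252, 309, np.float64(280.5)), (216, 258, 302, np.float64(280.0)), (228, 259, 302, np.float64(280.5)), (240, 268, 292, np.float64(280.0)), (252, 269, 290, np.float64(279.5)), (264, 268, 292, np.float64(280.0))] top [ 88 267]
[[281.7, 100.2], [281.8, 85.5], [281.1, 224.2], [280.8, 271.0], [325.0, 91.9], [238.6, 91.4]]
```

The bottle is back on the cradle's axis: its centre line is at columns 281.5 to 280 against a predicted 281.7 to 280.8. I'll open and check that it stays.

Call:
jog_arm(
  increments=[
    [0, 0, 0, 0],
    [0, 0, 0, 0],
    [0, 0, 0, 0],
    [0, 0, 0, 0],
    [0, 0, 0, 0],
  ],
  grip=40,
)

```text
time_s: 20.5
tcp_pos: [0.5884, 0.0949, 0.2969]
ee_rot: [[-0.074, -0.997, 0.0], [-0.997, 0.074, 0.0], [-0.0, -0.0, -1.0]]
wrist_force: [-0.2, 0.3, 0.3]
gripper_width: 0.446
gripper_force: 0.0
```

```bash
python3 -c "
from h import *
bottle_axis('w11')"
```

```text
[0.58843233 0.09488534 0.29694046] [ 0.30865358 -0.21893508 -0.15818094] 39.948465107641326 0.0
0.91 [(96, 255, 306, np.float64(280.5)), (108, 252, 309, np.float64(280.5)), (120, 251, 310, np.float64(280.5)), (132, 252, 311, np.float64(281.5)), (144, 251, 311, np.float64(281.0)), (156, 251, 311, np.float64(281.0)), (168, 251, 311, np.float64(281.0)), (180, 250, 310, np.float64(280.0)), (192, 251, 310, np.float64(280.5)), (204, 253, 308, np.float64(280.5)), (216, 259, 302, np.float64(280.5)), (228, 259, 301, np.float64(280.0)), (240, 268, 292, np.float64(280.0)), (252, 269, 291, np.float64(280.0)), (264, 268, 292, np.float64(280.0))] top [ 89 267]
[[281.7, 100.2], [281.8, 85.5], [281.1, 224.2], [280.8, 271.0], [325.0, 91.9], [238.6, 91.4]]
```

It stays in the V. To make sure it is home, I'll bring the fingers to 19 mm, narrower than the collar but wider than the bulb. Then I'll push the collar gently toward the end plate until force shows.

Call:
jog_arm(
  increments=[
    [0, 0, 0, 0],
    [0, 0, 0, 0],
    [0, 0, 0, 0],
    [0.1, 0, 0.03, 0],
    [0.05, 0, 0.02, 0],
    [0, 0, 0, 0],
  ],
  grip=19,
)

```text
time_s: 21.2
tcp_pos: [0.5881, 0.0917, 0.2958]
ee_rot: [[-0.074, -0.997, -0.0], [-0.997, 0.074, -0.0], [0.0, 0.0, -1.0]]
wrist_force: [0.7, 0.4, -1.0]
gripper_width: 0.221
gripper_force: 0.0
```

Call:
jog_arm(
  increments=[
    [0.05, 0, 0.02, 0],
    [0, 0, 0, 0],
  ],
)

```text
time_s: 21.4
tcp_pos: [0.5882, 0.0908, 0.2956]
ee_rot: [[-0.074, -0.997, 0.0], [-0.997, 0.074, 0.0], [-0.0, -0.0, -1.0]]
wrist_force: [0.7, -0.4, -0.2]
gripper_width: 0.217
gripper_force: 0.2
```

Call:
jog_arm(
  increments=[
    [0.05, 0, 0.02, 0],
    [0, 0, 0, 0],
  ],
)

```text
time_s: 21.6
tcp_pos: [0.5881, 0.0903, 0.2954]
ee_rot: [[-0.074, -0.997, 0.001], [-0.997, 0.074, 0.001], [-0.001, -0.001, -1.0]]
wrist_force: [0.4, 2.7, 1.1]
gripper_width: 0.22
gripper_force: 1.3
```

Call:
jog_arm(
  increments=[
    [0.05, 0, 0.02, 0],
    [0, 0, 0, 0],
  ],
)

```text
time_s: 21.8
tcp_pos: [0.5881, 0.0898, 0.2953]
ee_rot: [[-0.074, -0.997, 0.002], [-0.997, 0.074, 0.002], [-0.002, -0.002, -1.0]]
wrist_force: [-1.3, 5.0, 1.8]
gripper_width: 0.217
gripper_force: 2.9
```

```bash
python3 -c "
from h import *
bottle_axis('w12')
w=cv2.imread('pics/w12.png')
for c in (262,281,300): print([tuple(int(v) for v in w[y,c]) for y in range(72,100,2)])
"
```

```text
[0.5881073  0.08981325 0.29524945] [-0.58229858  4.15242503  2.73015764] 19.14605631492315 2.861019861884415
0.78 [(108, 253, 310, np.float64(281.5)), (120, 252, 311, np.float64(281.5)), (132, 252, 312, np.float64(282.0)), (144, 252, 312, np.float64(282.0)), (156, 251, 312, np.float64(281.5)), (168, 251, 312, np.float64(281.5)), (180, 251, 311, np.float64(281.0)), (192, 251, 311, np.float64(281.0)), (204, 251, 312, np.float64(281.5)), (216, 257, 305, np.float64(281.0)), (228, 259, 302, np.float64(280.5)), (240, 260, 301, np.float64(280.5)), (252, 269, 292, np.float64(280.5)), (264, 269, 293, np.float64(281.0))] top [ 98 268]
[[282.5, 108.6], [282.6, 94.8], [281.7, 233.5], [281.5, 280.5], [325.9, 100.9], [239.2, 100.3]]
[(245, 241, 241), (244, 240, 240), (245, 241, 241), (244, 240, 241), (245, 242, 241), (244, 241, 240), (245, 241, 241), (245, 242, 242), (245, 242, 242), (245, 242, 242), (229, 226, 226), (218, 218, 210), (228, 226, 221), (231, 230, 224)]
[(245, 240, 241), (244, 240, 241), (245, 241, 241), (243, 239, 239), (244, 241, 240), (244, 241, 241), (245, 242, 241), (245, 241, 242), (245, 241, 242), (245, 242, 241), (233, 230, 229), (215, 215, 209), (228, 228, 220), (36, 57, 108)]
[(244, 241, 241), (244, 240, 240), (243, 240, 241), (245, 241, 241), (245, 242, 242), (244, 241, 241), (243, 240, 240), (244, 240, 240), (245, 241, 242), (244, 241, 241), (238, 236, 236), (213, 212, 205), (228, 227, 219), (230, 229, 222)]
```

The bottle is home: a 5 N push gave no further travel. I'll back off, open, rise, then view the knob.

Call:
jog_arm(
  increments=[
    [-0.15, 0, -0.05, 0],
    [-0.1, 0, -0.03, 0],
    [0, 0, 0, 0],
  ],
)

```text
time_s: 22.2
tcp_pos: [0.5883, 0.0938, 0.2962]
ee_rot: [[-0.074, -0.997, -0.001], [-0.997, 0.074, -0.001], [0.001, 0.0, -1.0]]
wrist_force: [-0.2, 0.1, 0.8]
gripper_width: 0.216
gripper_force: 0.0
```

Call:
jog_arm(
  increments=[
    [0, 0, 0, 0],
    [0, 0, 0, 0],
    [0, 0, -0.3, 0],
    [0, 0, -1, 0],
    [0, 0, -1, 0],
    [0, 0, -1, 0],
    [0, 0, -1, 0],
    [0, 0, -1, 0],
    [0, 0, 0, 0],
  ],
  grip=42,
)

```text
time_s: 23.1
tcp_pos: [0.5889, 0.0938, 0.4062]
ee_rot: [[-0.074, -0.997, 0.007], [-0.997, 0.074, 0.002], [-0.002, -0.007, -1.0]]
wrist_force: [0.1, 0.3, -0.3]
gripper_width: 0.483
gripper_force: 0.0
```

```bash
python3 -c "
from h import *
bottle_axis('w13')"
```

```text
[0.58809107 0.09375942 0.40249438] [ 0.40667631 -0.39232661 -0.06440443] 42.028319023599096 0.0
0.33 [(60, 194, 376, np.float64(285.0)), (72, 195, 374, np.float64(284.5)), (84, 196, 374, np.float64(285.0)), (96, 196, 374, np.float64(285.0)), (108, 196, 373, np.float64(284.5)), (120, 197, 372, np.float64(284.5)), (132, 197, 370, np.float64(283.5)), (144, 198, 370, np.float64(284.0)), (156, 200, 369, np.float64(284.5)), (168, 199, 368, np.float64(283.5)), (180, 200, 367, np.float64(283.5)), (192, 202, 366, np.float64(284.0)), (204, 201, 365, np.float64(283.0)), (216, 202, 364, np.float64(283.0))] top [  0 223]
[[284.6, 112.5], [284.8, 104.5], [284.1, 189.6], [283.9, 218.1], [311.3, 107.9], [258.2, 107.6]]
```

Call:
jog_arm(
  increments=[
    [1, 0, 0, 0],
    [1, 0, 0, 0],
    [1, 0, 0, 0],
    [1, 0, 0, 0],
    [1, 0, 0, 0],
    [0.75, 0, 0, 0],
    [0, 0, 0, 0],
  ],
)

```text
time_s: 23.9
tcp_pos: [0.5795, -0.0223, 0.4013]
ee_rot: [[-0.076, -0.997, -0.002], [-0.997, 0.076, -0.0], [0.001, 0.002, -1.0]]
wrist_force: [0.2, 0.0, -0.2]
gripper_width: 0.483
gripper_force: 0.0
```

```bash
cat >> h.py <<'E'
ks,kc=.5,np.sqrt(.75)
KZ=np.array([-ks*.5**.5,-ks*.5**.5,kc]);KX=np.array([kc*.5**.5,kc*.5**.5,ks]);KY=np.cross(KZ,KX)
KF=np.array([-.010,-.068,.061])
def kpt(r,h,th): # th clock angle in deg
    t=np.radians(th); return KF+KZ*h+KX*r*np.cos(t)-KY*r*np.sin(t)
def samp(im,cp,q,r,h,ths,off=(0,0)):
    P=proj(cp,[rk(kpt(r,h,t),q) for t in ths]).astype(np.float32)+np.float32(off)
    return cv2.remap(im,P[:,0][None],P[:,1][None],cv2.INTER_LINEAR)[0]
E
python3 - <<'E'
from h import *
cp,w=shot("w14");q=json.load(open("rock.json"));print(sense()["tcp_pos"])
for n in ("speed_knob","index_ring"):
    m=eyes.outline_of("wrist",n)
    for d in m[:1]:
        M=d["mask"];ys,xs=np.where(M);print(n,d["conf"],M.sum(),xs.min(),xs.max(),ys.min(),ys.max()); np.save(f"pics/{n}.npy",M)
for r,h in((18,38),(18,8),(24,7),(35,4)):
    P=proj(cp,[rk(kpt(r/1e3,h/1e3,t),q) for t in range(0,360,10)]);print(r,h,P.min(0).round(1),P.max(0).round(1))
# refine offset: knob top is dark; centroid of dark blob near
g=w.mean(2);c=proj(cp,[rk(kpt(0,.038,0),q)])[0];x0,y0=c.astype(int);print(c)
m,l,st,ce=cv2.connectedComponentsWithStats((g[y0-50:y0+50,x0-50:x0+50]<70).astype(np.uint8));print([(s.tolist(),(k+[x0-50,y0-50]).round(1).tolist()) for s,k in zip(st[1:],ce[1:]) if s[4]>100])
np.set_printoptions(linewidth=250)
print(g[y0-32:y0+32:2,x0-32:x0+34:2].astype(int))
E
```

```text
[ 0.57970093 -0.02152016  0.40152363]
speed_knob 0.95 2251 270 325 100 156
index_ring 0.7 1462 258 324 99 168
18 38 [289.   99.4] [326.5 139.1]
18 8 [276.9 113.7] [311.5 150. ]
24 7 [270.5 108.2] [316.5 156.4]
35 4 [258.3  98.8] [324.9 168.5]
[308.19265841 119.13034434]
[([12, 32, 56, 56, 2141], [296.6, 128.8])]
[[227 227 230 ... 240 239 241]
 [224 227 226 ... 240 241 241]
 [222 226 228 ... 239 240 240]
 ...
 [ 24  31  35 ... 226 222 223]
 [207  28  37 ... 225 227 223]
 [227 108  32 ... 224 225 232]]
```

The knob and ring outlines agree with the model to about 1 px. Next I'll read the line and tab angles from polar samples.

```bash
python3 - <<'E'
from h import *
cp=cp_of("w14");w=cv2.imread("pics/w14.png");q=json.load(open("rock.json"))
ths=np.arange(0,360,6)
for nm,r,h in(("top10",.010,.038),("top14",.014,.038),("top17",.0165,.038),("skirt22",.0215,.007),("tab26.5",.0275,.0075),("tab28.5",.0295,.0075),("tab31",.031,.0075),("ring29",.029,.004),("ring33",.033,.004)):
    s=samp(w,cp,q,r,h,ths); print(nm,[f"{t}:{int(v)}" for t,v in zip(ths,s.mean(1))])
E
```

```text
top10 ['0:27', '6:28', '12:27', '18:27', '24:28', '30:24', '36:26', '42:27', '48:28', '54:26', '60:25', '66:26', '72:28', '78:29', '84:28', '90:28', '96:30', '102:29', '108:28', '114:29', '120:30', '126:29', '132:31', '138:32', '144:33', '150:36', '156:38', '162:40', '168:42', '174:41', '180:42', '186:41', '192:43', '198:44', '204:45', '210:59', '216:144', '222:237', '228:195', '234:76', '240:43', '246:40', '252:37', '258:36', '264:38', '270:35', '276:33', '282:36', '288:32', '294:29', '300:28', '306:27', '312:29', '318:28', '324:27', '330:28', '336:28', '342:27', '348:26', '354:25']
top14 ['0:26', '6:26', '12:26', '18:24', '24:27', '30:29', '36:25', '42:27', '48:24', '54:24', '60:25', '66:25', '72:26', '78:26', '84:28', '90:27', '96:24', '102:28', '108:28', '114:26', '120:29', '126:28', '132:33', '138:33', '144:37', '150:37', '156:42', '162:43', '168:46', '174:45', '180:48', '186:51', '192:51', '198:55', '204:51', '210:51', '216:80', '222:234', '228:186', '234:57', '240:48', '246:47', '252:44', '258:41', '264:39', '270:37', '276:36', '282:36', '288:31', '294:31', '300:28', '306:29',
[... 3756 characters left out ...]
4:227', '330:226', '336:224', '342:63', '348:196', '354:226']
ring33 ['0:227', '6:221', '12:225', '18:231', '24:227', '30:224', '36:226', '42:227', '48:227', '54:227', '60:224', '66:229', '72:231', '78:229', '84:224', '90:227', '96:224', '102:229', '108:230', '114:228', '120:227', '126:228', '132:227', '138:223', '144:156', '150:29', '156:26', '162:31', '168:32', '174:35', '180:37', '186:41', '192:137', '198:166', '204:44', '210:44', '216:55', '222:196', '228:223', '234:225', '240:227', '246:228', '252:227', '258:224', '264:224', '270:220', '276:225', '282:222', '288:225', '294:222', '300:226', '306:226', '312:220', '318:224', '324:229', '330:225', '336:225', '342:114', '348:173', '354:223']
```

```bash
python3 - <<'E'
from h import *
cp=cp_of("w14");w=cv2.imread("pics/w14.png");q=json.load(open("rock.json"))
ths=np.arange(334,360,2)
for r in(.026,.028,.030,.032,.034,.036,.038,.040):
    s=samp(w,cp,q,r,.0075,ths).astype(int).mean(1); print(r,[f"{t}:{int(v)}" for t,v in zip(ths,s)])
for r in (.004,.007,.010,.013):
    t=np.arange(205,245,.5);s=samp(w,cp,q,r,.038,t).mean(1)-50;s=s.clip(0);print(r,(s*t).sum()/s.sum())
p=proj(cp,[rk(kpt(.031,.0075,346),q)])[0].round().astype(int);print(p)
g=w.mean(2).astype(int);print(g[p[1]-10:p[1]+11,p[0]-12:p[0]+13].tolist().__str__().replace("], [","\n"))
d=proj(cp,[rk(kpt(r,.0075,346),q) for r in(.0255,.0365)]);print(d)
E
```

```text
0.026 ['334:221', '336:213', '338:210', '340:192', '342:164', '344:182', '346:185', '348:176', '350:198', '352:218', '354:201', '356:199', '358:190']
0.028 ['334:226', '336:224', '338:224', '340:220', '342:164', '344:39', '346:45', '348:172', '350:196', '352:212', '354:226', '356:228', '358:228']
0.03 ['334:225', '336:225', '338:224', '340:223', '342:187', '344:39', '346:33', '348:176', '350:151', '352:206', '354:227', '356:225', '358:224']
0.032 ['334:224', '336:225', '338:224', '340:222', '342:192', '344:50', '346:33', '348:187', '350:165', '352:216', '354:225', '356:223', '358:223']
0.034 ['334:224', '336:224', '338:224', '340:217', '342:184', '344:60', '346:45', '348:193', '350:169', '352:222', '354:223', '356:223', '358:226']
0.036 ['334:206', '336:200', '338:202', '340:200', '342:194', '344:158', '346:150', '348:207', '350:172', '352:212', '354:209', '356:210', '358:214']
0.038 ['334:221', '336:217', '338:223', '340:220', '342:208', '344:192', '346:185', '348:177', '350:173', '352:212', '354:216', '356:200', '358:209']
0.04 ['334:95', '336:224', '338:226', '340:226', '342:226',
[... 2047 characters left out ...]
 233, 226, 223, 226
223, 225, 230, 232, 231, 229, 222, 202, 172, 177, 200, 223, 178, 227, 226, 224, 223, 224, 223, 224, 231, 231, 227, 224, 225
221, 220, 225, 231, 232, 231, 229, 227, 221, 202, 182, 177, 172, 187, 205, 223, 224, 224, 225, 223, 229, 231, 226, 224, 225
228, 222, 222, 225, 230, 231, 229, 230, 227, 223, 221, 220, 218, 200, 180, 182, 201, 223, 225, 224, 230, 230, 228, 223, 225
227, 225, 224, 222, 227, 230, 232, 230, 229, 227, 227, 225, 226, 224, 220, 201, 175, 185, 177, 187, 210, 216, 220, 222, 225
229, 227, 227, 222, 224, 226, 230, 231, 230, 229, 226, 226, 226, 226, 224, 223, 223, 223, 219, 202, 204, 171, 178, 164, 176]]
[[283.11711907 153.37850813]
 [278.09009651 162.95766902]]
```

The tab centre reads 346° on the clock face and the line 223°, so the knob must turn about 123° (2.15 rad) clockwise, inside the stated range. I'll work out the grip pose.

```bash
python3 - <<'E'
from h import *
q=json.load(open("rock.json"));s=sense();p=rk(kpt(0,.027,0),q);print("grip xy",p, "KF",rk(KF,q))
R=s["ee_rot"];th=np.radians(15.3);c,sn=np.cos(th),np.sin(th)
R2=R@np.array([[c,-sn,0],[sn,c,0],[0,0,1]])
d=np.array([p[0],p[1],.2565])-s["tcp_pos"];print("now axes",R.T@d*50,"after turn axes",R2.T@d*50, np.degrees(np.arctan2(R2[1,1],R2[0,1])))
u=rk(kpt(0,0,0)-KY*0+KY*.01 if 0 else KY,[0,0,q[2]]);print("level dir",np.degrees(np.arctan2(u[1],u[0])))
E
```

```text
grip xy [ 0.55407191 -0.09648679  0.08438269] KF [ 0.5643564  -0.08774155  0.061     ]
now axes [3.88239717 1.0021021  7.26926213] after turn axes [ 4.00922273 -0.05787497  7.26926213] 160.46253979938325
level dir 130.3756363335024
```

Call:
jog_arm(
  increments=[
    [0, 0, 0, 0.84],
    [0, 0, 0, 0.84],
    [0, 0, 0, 0.83],
    [0, 0, 0, 0.83],
    [1, 0, 0, 0],
    [1, 0, 0.5, 0],
    [1, 0, 1, 0],
    [1, 0, 1, 0],
    [0, 0, 1, 0],
    [0, 0, 1, 0],
  ],
  grip=52,
)

```text
time_s: 25.05
tcp_pos: [0.553, -0.096, 0.3116]
ee_rot: [[-0.334, -0.942, 0.0], [-0.942, 0.334, 0.0], [-0.0, -0.0, -1.0]]
wrist_force: [0.3, 0.3, -0.6]
gripper_width: 0.597
gripper_force: 0.0
```

Call:
jog_arm(
  increments=[
    [0, 0, 0.5, 0],
    [0, 0, 0, 0],
    [0, 0, 0, 0],
  ],
)

```text
time_s: 25.35
tcp_pos: [0.5536, -0.0957, 0.303]
ee_rot: [[-0.334, -0.943, 0.001], [-0.943, 0.334, -0.0], [-0.0, -0.001, -1.0]]
wrist_force: [-0.3, 0.6, 0.4]
gripper_width: 0.599
gripper_force: 0.0
```

Call:
jog_arm(
  increments=[
    [0, 0, 1, 0],
    [0, 0, 0.8, 0],
    [0, 0, 0.5, 0],
    [0, 0, 0, 0],
    [0, 0, 0, 0],
  ],
)

```text
time_s: 25.85
tcp_pos: [0.5535, -0.0961, 0.2572]
ee_rot: [[-0.334, -0.942, 0.001], [-0.942, 0.334, -0.0], [-0.0, -0.001, -1.0]]
wrist_force: [-0.3, -0.3, 1.3]
gripper_width: 0.598
gripper_force: 0.0
```

Call:
jog_arm(
  increments=[
    [0, 0, 0, 0],
    [0, 0, 0, 0],
    [0, 0, 0, 0],
    [0, 0, 0, 0],
    [0, 0, 0, 0],
  ],
  grip=20,
)

```text
time_s: 26.35
tcp_pos: [0.5541, -0.0964, 0.2571]
ee_rot: [[-0.335, -0.942, 0.004], [-0.942, 0.335, -0.0], [-0.001, -0.004, -1.0]]
wrist_force: [5.2, -3.8, -0.3]
gripper_width: 0.45
gripper_force: 28.6
```

Call:
jog_arm(
  increments=[
    [0, 0, 0, 0.8],
    [0, 0, 0, 0.8],
    [0, 0, 0, 0.8],
    [0, 0, 0, 0.8],
    [0, 0, 0, 0],
  ],
)

```text
time_s: 26.85
tcp_pos: [0.5536, -0.0966, 0.2576]
ee_rot: [[-0.561, -0.828, 0.002], [-0.828, 0.561, -0.001], [0.0, -0.002, -1.0]]
wrist_force: [2.3, -3.9, 5.0]
gripper_width: 0.427
gripper_force: 28.7
```

```bash
cat >> h.py <<'E'
def line(name):
    cp,w=shot(name);q=json.load(open("rock.json"));s=sense();print(s["tcp_pos"],s["wrist_force"],"yaw_y",np.degrees(np.arctan2(s["ee_rot"][1,1],s["ee_rot"][0,1])))
    t=np.arange(0,360,.5)
    for r in (.006,.009,.012,.014):
        v=samp(w,cp,q,r,.038,t).mean(1);i=v.argmax();j=np.abs((t-t[i]+180)%360-180)<15
        o=((t-t[i]+180)%360-180)[j];wt=(v[j]-70).clip(0);print(r,v[i],"line",round((t[i]+(o*wt).sum()/max(wt.sum(),1)),2))
    return cp,w,q
E
python3 -c "
from h import *
line('w15')"
```

```text
[ 0.55356842 -0.09663567  0.25762233] [ 1.89559633 -5.53870779  6.08885634] yaw_y 145.91068648172555
0.006 247.33333333333334 line 236.0
0.009 247.0 line 235.69
0.012 247.0 line 235.96
0.014 247.33333333333334 line 236.19
```

Turning works: the line has moved to 236°. I'll continue the stroke.

Call:
jog_arm(
  increments=[
    [0, 0, 0, 0.9],
    [0, 0, 0, 0.9],
    [0, 0, 0, 0.9],
    [0, 0, 0, 0.9],
    [0, 0, 0, 0.9],
    [0, 0, 0, 0.9],
    [0, 0, 0, 0.9],
    [0, 0, 0, 0.9],
    [0, 0, 0, 0.9],
    [0, 0, 0, 0],
  ],
)

```text
time_s: 27.9
tcp_pos: [0.5533, -0.0961, 0.2574]
ee_rot: [[-0.947, -0.322, 0.001], [-0.322, 0.947, -0.0], [-0.0, -0.0, -1.0]]
wrist_force: [0.6, -1.8, 6.8]
gripper_width: 0.429
gripper_force: 31.7
```

```bash
python3 -c "
from h import *
line('w16')"
```

```text
[ 0.55324731 -0.09612772  0.25742404] [ 1.22531787 -2.22415312  5.93649926] yaw_y 108.84711113616584
0.006 248.0 line 261.22
0.009 247.66666666666666 line 261.62
0.012 248.0 line 261.91
0.014 247.33333333333334 line 262.12
```

Call:
jog_arm(
  increments=[
    [0, 0, 0, 0.9],
    [0, 0, 0, 0.9],
    [0, 0, 0, 0.6],
    [0, 0, 0, 0],
  ],
)

```text
time_s: 28.35
tcp_pos: [0.5527, -0.096, 0.2581]
ee_rot: [[-0.991, -0.136, -0.001], [-0.136, 0.991, -0.0], [0.001, 0.0, -1.0]]
wrist_force: [-2.2, -1.6, 12.2]
gripper_width: 0.444
gripper_force: 32.8
```

Call:
jog_arm(
  increments=[
    [0, 0, 0, 0],
    [0, 0, 0, 0],
    [0, 0, -0.5, 0],
    [0, 0, -1, 0],
    [0, 0, 0, -1],
    [0, 0, 0, -1],
    [0, 0, 0, -1],
    [0, 0, 0, -1],
    [0, 0, 0, -1],
    [0, 0, 0, -1],
  ],
  grip=54,
)

```text
time_s: 29.35
tcp_pos: [0.5526, -0.096, 0.2862]
ee_rot: [[-0.816, -0.579, -0.002], [-0.579, 0.816, 0.0], [0.001, 0.001, -1.0]]
wrist_force: [-1.3, 0.5, 0.0]
gripper_width: 0.622
gripper_force: 0.0
```

Call:
jog_arm(
  increments=[
    [0, 0, 0, -1],
    [0, 0, 0, -1],
    [0, 0, 0, -1],
    [0, 0, 0, -1],
    [0, 0, 0, -1],
    [0, 0, 0, -1],
    [0, 0, 0, -1],
    [0, 0, 0, -1],
    [0, 0, 0, -0.3],
    [0, 0, 0, 0],
  ],
)

```text
time_s: 30.35
tcp_pos: [0.5529, -0.0961, 0.2863]
ee_rot: [[-0.29, -0.957, -0.001], [-0.957, 0.29, 0.0], [0.0, 0.001, -1.0]]
wrist_force: [0.3, -0.2, -0.0]
gripper_width: 0.615
gripper_force: 0.0
```

```bash
python3 -c "
from h import *
line('w17')"
```

```text
[ 0.55290615 -0.09609789  0.28629076] [0.08602966 0.41763861 0.11550398] yaw_y 163.13868713720777
0.006 246.0 line 269.66
0.009 246.66666666666666 line 270.56
0.012 245.66666666666666 line 270.74
0.014 246.66666666666666 line 270.69
```

Call:
jog_arm(
  increments=[
    [0.02, -0.04, 0.8, 0],
    [0, 0, 0.67, 0],
    [0, 0, 0, 0],
  ],
)

```text
time_s: 30.7
tcp_pos: [0.5542, -0.0968, 0.2563]
ee_rot: [[-0.29, -0.957, 0.0], [-0.957, 0.29, -0.0], [0.0, -0.0, -1.0]]
wrist_force: [1.6, -0.1, 0.1]
gripper_width: 0.62
gripper_force: 0.7
```

Call:
jog_arm(
  increments=[
    [0, 0, 0, 0],
    [0, 0, 0, 0],
    [0, 0, 0, 0],
    [0, 0, 0, 0],
    [0, 0, 0, 0],
  ],
  grip=20,
)

```text
time_s: 31.2
tcp_pos: [0.5543, -0.097, 0.2574]
ee_rot: [[-0.289, -0.957, 0.002], [-0.957, 0.289, -0.0], [-0.001, -0.002, -1.0]]
wrist_force: [3.3, -2.3, -0.9]
gripper_width: 0.45
gripper_force: 28.4
```

Call:
jog_arm(
  increments=[
    [0, 0, 0, 0.9],
    [0, 0, 0, 0.9],
    [0, 0, 0, 0.9],
    [0, 0, 0, 0.9],
    [0, 0, 0, 0.9],
    [0, 0, 0, 0.9],
    [0, 0, 0, 0.9],
    [0, 0, 0, 0.9],
    [0, 0, 0, 0.9],
    [0, 0, 0, 0.9],
  ],
)

```text
time_s: 32.2
tcp_pos: [0.5535, -0.0965, 0.2576]
ee_rot: [[-0.848, -0.529, -0.001], [-0.529, 0.848, 0.0], [0.001, 0.001, -1.0]]
wrist_force: [0.1, 0.2, 3.0]
gripper_width: 0.417
gripper_force: 30.6
```

Call:
jog_arm(
  increments=[
    [0, 0, 0, 0.9],
    [0, 0, 0, 0.9],
    [0, 0, 0, 0.9],
    [0, 0, 0, 0.9],
    [0, 0, 0, 0],
  ],
)

```text
time_s: 32.7
tcp_pos: [0.5525, -0.0966, 0.2588]
ee_rot: [[-0.963, -0.268, -0.004], [-0.268, 0.963, -0.0], [0.004, 0.001, -1.0]]
wrist_force: [-5.8, 0.3, 13.1]
gripper_width: 0.428
gripper_force: 33.0
```

```bash
python3 -c "
from h import *
line('w18')"
```

```text
[ 0.55251687 -0.09662484  0.25883949] [-4.90146704 -0.04913267 12.24266259] yaw_y 105.58342315804659
0.006 105.33333333333333 line 25.5
0.009 115.0 line 15.13
0.012 115.0 line 61.66
0.014 115.33333333333333 line 71.09
```

Call:
jog_arm(
  increments=[
    [0, 0, 0, 0],
    [0, 0, 0, 0],
    [0, 0, -0.5, 0],
    [0, 0, -1, 0],
    [0, 0, 0, -1],
    [0, 0, 0, -1],
    [0, 0, 0, -1],
    [0, 0, 0, -1],
    [0, 0, 0, -1],
    [0, 0, 0, -1],
  ],
  grip=54,
)

```text
time_s: 33.75
tcp_pos: [0.5537, -0.0967, 0.2873]
ee_rot: [[-0.73, -0.684, -0.0], [-0.684, 0.73, 0.0], [0.0, 0.0, -1.0]]
wrist_force: [-0.4, -0.3, -1.3]
gripper_width: 0.618
gripper_force: 0.0
```

Call:
jog_arm(
  increments=[
    [0, 0, 0, -1],
    [0, 0, 0, -1],
    [0, 0, 0, -1],
    [0, 0, 0, -1],
    [0, 0, 0, -1],
    [0, 0, 0, -1],
    [0, 0, 0, 0],
  ],
)

```text
time_s: 34.45
tcp_pos: [0.5538, -0.0967, 0.2873]
ee_rot: [[-0.335, -0.942, -0.0], [-0.942, 0.335, 0.0], [0.0, 0.0, -1.0]]
wrist_force: [-0.6, 0.5, 0.1]
gripper_width: 0.623
gripper_force: 0.0
```

```bash
python3 -c "
from h import *
cp,w,q=line('w19')
t=np.arange(326,366,2)
for r in (.0215,):
    print('skirt',[f'{a%360}:{int(v)}' for a,v in zip(t,samp(w,cp,q,r,.007,t).mean(1))])
for r in (.028,.030,.032,.034):
    print(r,[f'{a%360}:{int(v)}' for a,v in zip(t,samp(w,cp,q,r,.0075,t).mean(1))])
"
```

```text
[ 0.55375834 -0.09672766  0.28720699] [-0.34233756  0.78302564  0.00704693] yaw_y 160.36139679730226
0.006 246.66666666666666 line 314.15
0.009 246.33333333333334 line 314.1
0.012 247.0 line 313.71
0.014 45.333333333333336 line 333.5
skirt ['326:104', '328:102', '330:104', '332:104', '334:102', '336:102', '338:101', '340:103', '342:104', '344:102', '346:102', '348:100', '350:101', '352:99', '354:98', '356:98', '358:95', '0:94', '2:94', '4:91']
0.028 ['326:103', '328:106', '330:103', '332:100', '334:102', '336:104', '338:105', '340:100', '342:104', '344:104', '346:105', '348:106', '350:108', '352:108', '354:110', '356:111', '358:110', '0:111', '2:112', '4:111']
0.03 ['326:87', '328:86', '330:91', '332:96', '334:98', '336:97', '338:92', '340:90', '342:88', '344:89', '346:93', '348:99', '350:98', '352:99', '354:101', '356:103', '358:105', '0:108', '2:108', '4:107']
0.032 ['326:229', '328:229', '330:222', '332:222', '334:223', '336:223', '338:223', '340:205', '342:208', '344:50', '346:30', '348:215', '350:101', '352:141', '354:108', '356:87', '358:95', '0:97', '2:103', '4:104']
0.034 ['326:215', '328:220', '330:225', '332:212', '334:216', '336:211', '338:216', '340:225', '342:212', '344:32', '346:38', '348:207', '350:154', '352:222', '354:218', '356:221', '358:219', '0:156', '2:100', '4:93']
```

The line is at 314° and the tab is unmoved at 346°, so 32° remain. I'll make the third stroke.

Call:
jog_arm(
  increments=[
    [0.02, 0, 0.8, 0],
    [0, 0, 0.63, 0],
    [0, 0, 0, 0],
  ],
)

```text
time_s: 34.8
tcp_pos: [0.5531, -0.0972, 0.2567]
ee_rot: [[-0.336, -0.942, -0.003], [-0.942, 0.336, -0.0], [0.001, 0.003, -1.0]]
wrist_force: [-0.8, 0.5, 0.5]
gripper_width: 0.621
gripper_force: 0.0
```

Call:
jog_arm(
  increments=[
    [0, 0, 0, 0],
    [0, 0, 0, 0],
    [0, 0, 0, 0],
    [0, 0, 0, 0],
    [0, 0, 0, 0],
  ],
  grip=20,
)

```text
time_s: 35.3
tcp_pos: [0.554, -0.0973, 0.2588]
ee_rot: [[-0.335, -0.942, 0.002], [-0.942, 0.335, -0.0], [-0.001, -0.002, -1.0]]
wrist_force: [1.7, -0.6, -1.3]
gripper_width: 0.445
gripper_force: 28.5
```

Call:
jog_arm(
  increments=[
    [0, 0, 0, 0.9],
    [0, 0, 0, 0.9],
    [0, 0, 0, 0.9],
    [0, 0, 0, 0.9],
    [0, 0, 0, 0.9],
    [0, 0, 0, 0.9],
    [0, 0, 0, 0.9],
    [0, 0, 0, 0.9],
    [0, 0, 0, 0],
  ],
)

```text
time_s: 36.2
tcp_pos: [0.5535, -0.0969, 0.2587]
ee_rot: [[-0.793, -0.609, -0.001], [-0.609, 0.793, 0.0], [0.0, 0.001, -1.0]]
wrist_force: [-0.5, 0.5, 2.0]
gripper_width: 0.407
gripper_force: 30.1
```

```bash
python3 -c "
from h import *
line('w20')"
```

```text
[ 0.55346967 -0.09687811  0.25869292] [-0.6259069   1.57750666  2.24024186] yaw_y 127.57688167012833
0.006 90.0 line 5.35
0.009 111.0 line 359.15
0.012 115.33333333333333 line 33.24
0.014 115.66666666666667 line 323.67
```

Call:
jog_arm(
  increments=[
    [0, 0, 0, 0.65],
    [0, 0, 0, 0.65],
    [0, 0, 0, 0],
  ],
)

```text
time_s: 36.55
tcp_pos: [0.5531, -0.0969, 0.2591]
ee_rot: [[-0.851, -0.525, -0.002], [-0.525, 0.851, -0.0], [0.002, 0.001, -1.0]]
wrist_force: [-1.9, 1.5, 6.1]
gripper_width: 0.414
gripper_force: 30.7
```

Call:
jog_arm(
  increments=[
    [0, 0, 0, 0],
    [0, 0, 0, 0],
    [0, 0, -0.5, 0],
    [0, 0, -1, 0],
    [-0.5, 0, -1, 0],
    [-1, 0, -1, 0],
    [-1, 0, 0, 0],
    [-0.5, 0, 0, 0],
    [0, 0, 0, 0],
  ],
  grip=54,
)

```text
time_s: 37.45
tcp_pos: [0.6053, -0.0654, 0.3279]
ee_rot: [[-0.852, -0.523, -0.001], [-0.523, 0.852, 0.0], [0.0, 0.0, -1.0]]
wrist_force: [-0.6, -0.4, -0.3]
gripper_width: 0.622
gripper_force: 0.0
```

```bash
python3 -c "
from h import *
cp,w,q=line('w21')
print(proj(cp,[rk(KF,q)]))
t=np.arange(330,366,2)
for r,h in ((.020,.0075),(.0215,.007),(.023,.007),(.028,.0075),(.030,.0075),(.032,.0075),(.034,.0075)):
    print(r,[f'{a%360}:{int(v)}' for a,v in zip(t,samp(w,cp,q,r,h,t).mean(1))])
"
```

```text
[ 0.60454841 -0.06574743  0.3276002 ] [-0.39326293 -0.54587194  0.713949  ] yaw_y 121.50049273060428
0.006 246.66666666666666 line 341.21
0.009 246.33333333333334 line 341.3
0.012 247.0 line 340.94
0.014 246.33333333333334 line 340.67
[[284.51376144 161.4908699 ]]
0.02 ['330:38', '332:40', '334:42', '336:52', '338:177', '340:244', '342:238', '344:176', '346:53', '348:48', '350:47', '352:46', '354:47', '356:48', '358:46', '0:43', '2:42', '4:43']
0.0215 ['330:38', '332:39', '334:41', '336:43', '338:172', '340:245', '342:238', '344:161', '346:51', '348:45', '350:48', '352:46', '354:48', '356:48', '358:46', '0:49', '2:46', '4:46']
0.023 ['330:38', '332:35', '334:36', '336:36', '338:143', '340:238', '342:221', '344:131', '346:53', '348:47', '350:48', '352:45', '354:44', '356:48', '358:49', '0:50', '2:48', '4:47']
0.028 ['330:230', '332:226', '334:223', '336:224', '338:224', '340:149', '342:177', '344:44', '346:32', '348:146', '350:192', '352:200', '354:228', '356:229', '358:226', '0:225', '2:223', '4:223']
0.03 ['330:228', '332:223', '334:223', '336:223', '338:224', '340:221', '342:207', '344:40', '346:25', '348:183', '350:184', '352:223', '354:226', '356:223', '358:224', '0:223', '2:223', '4:225']
0.032 ['330:225', '332:222', '334:223', '336:224', '338:224', '340:222', '342:207', '344:37', '346:26', '348:213', '350:184', '352:225', '354:224', '356:222', '358:223', '0:225', '2:226', '4:226']
0.034 ['330:223', '332:223', '334:223', '336:222', '338:223', '340:228', '342:192', '344:45', '346:25', '348:214', '350:201', '352:225', '354:222', '356:223', '358:226', '0:226', '2:225', '4:223']
```

The line reads 341° on both the knob's top and its skirt, and the tab's centre reads 345.1° in this clear view. I'll regrip and turn about 4° more.

Call:
jog_arm(
  increments=[
    [1, 0, 0, 0],
    [1, 0, 0.5, 0],
    [0.99, 0, 1, 0],
    [0, 0, 1, 0],
    [0, 0, 0.65, 0],
    [0, 0, 0.25, 0],
    [0, 0, 0, 0],
  ],
)

```text
time_s: 38.2
tcp_pos: [0.5538, -0.0971, 0.2597]
ee_rot: [[-0.853, -0.522, -0.002], [-0.522, 0.853, -0.0], [0.002, 0.001, -1.0]]
wrist_force: [0.0, 0.7, -0.3]
gripper_width: 0.621
gripper_force: 0.0
```

Call:
jog_arm(
  increments=[
    [0, 0, 0, 0],
    [0, 0, 0, 0],
    [0, 0, 0, 0],
    [0, 0, 0, 0],
    [0, 0, 0, 0],
    [0, 0, 0, 0.6],
    [0, 0, 0, 0.6],
    [0, 0, 0, 0],
  ],
  grip=20,
)

```text
time_s: 39.0
tcp_pos: [0.5539, -0.0965, 0.261]
ee_rot: [[-0.898, -0.44, 0.0], [-0.44, 0.898, 0.001], [-0.001, 0.0, -1.0]]
wrist_force: [-1.2, 3.9, 4.9]
gripper_width: 0.416
gripper_force: 31.4
```

Call:
jog_arm(
  increments=[
    [0, 0, 0, 0],
    [0, 0, 0, 0],
    [0, 0, -0.5, 0],
    [0, 0, -1, 0],
    [-0.5, 0, -1, 0],
    [-1, 0, -1, 0],
    [-1, 0, 0, 0],
    [-0.5, 0, 0, 0],
    [0, 0, 0, 0],
    [0, 0, 0, 0],
  ],
  grip=54,
)

```text
time_s: 40.0
tcp_pos: [0.6071, -0.071, 0.3295]
ee_rot: [[-0.899, -0.438, -0.002], [-0.438, 0.899, -0.0], [0.002, 0.001, -1.0]]
wrist_force: [0.1, 0.5, -0.4]
gripper_width: 0.621
gripper_force: 0.0
```

```bash
cat > k.py <<'E'
import sys
from h import *
cp,w,q=line(sys.argv[1])
t=np.arange(325,365,.5)
for r,h in ((.020,.0075),(.0215,.007),(.023,.007)):
    v=(samp(w,cp,q,r,h,t).mean(1)-70).clip(0);print(r,'line',(v*t).sum()/v.sum())
for r in (.028,.030,.032,.034):
    v=(120-samp(w,cp,q,r,.0075,t).mean(1)).clip(0);print(r,'tab core',(v*t).sum()/v.sum())
E
python3 k.py w22
```

```text
[ 0.60692751 -0.07116274  0.32958037] [-0.1025617   0.39637727 -0.35597629] yaw_y 115.9612183474099
0.006 246.66666666666666 line 346.76
0.009 246.66666666666666 line 346.3
0.012 247.0 line 345.6
0.014 246.33333333333334 line 345.86
0.02 line 345.73591881686593
0.0215 line 345.4862537525675
0.023 line 345.61442744240793
0.028 tab core 345.02851323828924
0.03 tab core 345.1361024033437
0.032 tab core 345.12817617165445
0.034 tab core 345.17516301126267
```

The line is at 345.6° and the tab at 345.1°, so the knob is set. I'll rise and re-check the bottle.

Call:
jog_arm(
  increments=[
    [0, 0, -1, 0],
    [0, 0, -1, 0],
    [-1, -0.5, -1, 0],
    [-1, 1, -0.5, 0],
    [-1, 1, 0, 0],
    [0, 1, 0, 0],
    [0, 1, 0, 0],
    [0, 1, 0, 0],
    [0, 0, 0, 0],
    [0, 0, 0, 0],
  ],
)

```text
time_s: 41.05
tcp_pos: [0.6218, 0.0362, 0.4004]
ee_rot: [[-0.899, -0.439, -0.0], [-0.439, 0.899, -0.0], [0.001, -0.0, -1.0]]
wrist_force: [-0.1, 0.5, -0.0]
gripper_width: 0.621
gripper_force: 0.0
```

```bash
cat > b.py <<'E'
from h import *
cp,w=shot("w23");q=json.load(open("rock.json"))
P=proj(cp,[rk(crd(p),q) for p in ((0,0,.0165),(.07,0,.0165),(.09,0,.0065),(0,.0165,0),(0,-.0165,0),(.07,.0165,0),(.07,-.0165,0))]);print(sense()["tcp_pos"],P.round(1).tolist())
for m in eyes.outline_of("wrist","dropper_bottle")[:2]:
    M=m["mask"].astype(np.uint8);c=max(cv2.findContours(M,0,2)[0],key=cv2.contourArea)
    print(m["conf"],M.sum(),cv2.minAreaRect(c),cv2.fitLine(np.argwhere(M)[:,::-1].astype(np.float32),2,0,.01,.01).ravel())
# model silhouette for comparison
X=[rk(crd((x,r*np.cos(a),r*np.sin(a))),q) for x,r in ((0,.0165),(.07,.0165),(.077,.012),(.102,.0065)) for a in np.arange(0,6.28,.3)]
h=cv2.convexHull(proj(cp,X).astype(np.float32));print("model",cv2.minAreaRect(h))
E
python3 b.py
```

```text
[0.62201168 0.03583837 0.40028647] [[267.9, 154.1], [336.7, 197.9], [358.7, 210.6], [283.2, 140.2], [264.9, 171.8], [349.8, 181.2], [328.9, 213.5]]
0.89 843 ((543.0, 174.5), (31.0, 32.0), 90.0) [9.8516828e-01 1.7159089e-01 5.4479596e+02 1.7364531e+02]
0.74 3550 ((319.7470703125, 185.11175537109375), (119.032958984375, 38.80842590332031), 32.47119140625) [  0.84077686   0.54138184 312.1865     180.4186    ]
model ((320.3631591796875, 185.07562255859375), (121.89363098144531, 38.690643310546875), 33.10957336425781)
```

The bottle's silhouette matches the home pose to under 1 px and 1°. I'm handing the job in.

```bash
python3 -c "
from station import r
print(r.finish_job())"
```

```text
the job is handed in; nothing more can be done
None
```

The bottle lies home in the cradle with its foot against the low plate and its bulb at the high end, released, and the knob's white line points at the ring's tab to within about 1°; I handed the job in at about 41 s, and no verdict came back.

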